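# Set the stacked cold racks into their cooling tubs

### The job

The four cold racks have come out of the freezer in one stack. Take the stack apart from the top down and set each rack, upright and lengthwise, flat on the floor of the red insulated tub made for it - the one just a little larger than the rack - putting them down rather than dropping them. Leave the brown bottle and the squat white jar standing where they are.

Things in the scene. Friction and masses are not known exactly. Their poses are not given: they have to be found in the camera images.
- rack_a: The largest cold rack: a loose, rigid, rectangular grey plastic block, 124 (its x) by 64 (its y) by 52 mm high, flat underneath, about 0.36 kg, its flat top drilled with 10 bores of 16 mm, 5 by 2 (all empty); at the bottom of the stack at the start. Grip it across its 64 mm side. Origin: centre of its underside; z up. Either way round is the same.
- rack_b: The second largest cold rack: a loose, rigid, rectangular grey plastic block, 100 (its x) by 56 (its y) by 52 mm high, flat underneath, about 0.26 kg, its flat top drilled with 18 bores of 11 mm, 6 by 3 (all empty); on the largest rack at the start. Grip it across its 56 mm side. Origin: centre of its underside; z up. Either way round is the same.
- rack_c: The second smallest cold rack: a loose, rigid, rectangular grey plastic block, 76 (its x) by 48 (its y) by 52 mm high, flat underneath, about 0.18 kg, its flat top drilled with 24 bores of 7.5 mm, 6 by 4 (all empty); on the second largest rack at the start. Grip it across its 48 mm side. Origin: centre of its underside; z up. Either way round is the same.
- rack_d: The smallest cold rack: a loose, rigid, rectangular grey plastic block, 52 (its x) by 40 (its y) by 52 mm high, flat underneath, about 0.11 kg, its flat top drilled with 20 bores of 5.5 mm, 5 by 4 (all empty); on top of the stack at the start. Grip it across its 40 mm side. Origin: centre of its underside; z up. Either way round is the same.
- tub_a: The largest red insulated tub, made for the largest rack: fixed to the bench, open above, pocket 140 (its x) by 80 mm (its y) inside, that is 8 mm larger than its rack on every side; walls 13 mm thick, ears standing out 12 mm at the two ends, black pocket floor 32 mm above the bench, rim 50 mm above the bench, so its rack stands 34 mm above the rim. Origin: centre of its underside, at bench height; x along its length, z up.
- tub_b: The second largest red insulated tub, made for the second largest rack: fixed to the bench, open above, pocket 116 (its x) by 72 mm (its y) inside, that is 8 mm larger than its rack on every side; walls 13 mm thick, ears standing out 12 mm at the two ends, black pocket floor 32 mm above the bench, rim 50 mm above the bench, so its rack stands 34 mm above the rim. Origin: centre of its underside, at bench height; x along its length, z up.
- tub_c: The second smallest red insulated tub, made for the second smallest rack: fixed to the bench, open above, pocket 92 (its x) by 64 mm (its y) inside, that is 8 mm larger than its rack on every side; walls 13 mm thick, ears standing out 12 mm at the two ends, black pocket floor 32 mm above the bench, rim 50 mm above the bench, so its rack stands 34 mm above the rim. Origin: centre of its underside, at bench height; x along its length, z up.
- tub_d: The smallest red insulated tub, made for the smallest rack: fixed to the bench, open above, pocket 68 (its x) by 56 mm (its y) inside, that is 8 mm larger than its rack on every side; walls 13 mm thick, ears standing out 12 mm at the two ends, black pocket floor 32 mm above the bench, rim 50 mm above the bench, so its rack stands 34 mm above the rim. Origin: centre of its underside, at bench height; x along its length, z up.
- bottle: Bystander: a loose brown reagent bottle with a white cap, 38 mm across, 95 mm high. Origin: centre of its underside.
- jar: Bystander: a loose squat white jar with a white cap, 52 mm across, 62 mm high. Origin: centre of its underside.
Not all that is in view belongs to the job. Leave any green look-alike of the rack_b alone.

How it is judged:
By the outcome, as a careful person would: the job done as asked, in the order asked, and still so for the second after the job is handed in, with the robot touching nothing.
It also fails if it takes over 99 s, if anything falls off the work surface, if the arm or the gripper's body presses on something with over 40 N, if the wrist force passes 120 N, or if a joint passes its speed limit or range.

### The arm

A 6-joint arm with a two-finger parallel gripper is mounted at the origin on the work surface. World frame = base frame: x ahead of the robot, y to its left, z up, the work surface at z = 0. Lengths are in m, angles in rad, forces in N, time in s.
With the tool pointing down it reaches from about 0.325 to 0.775 m from the base axis. Payload 5.5 kg.
Tool frame: the origin (TCP) lies on the centre line of the jaws, within the pads' length; the fingertips stand 14 mm ahead of it and the grasp point (between the pads) lies 5 mm behind it; z points along the fingers, x is the direction in which the jaws open and shut, and the axes are right-handed (so a half turn about z gives the same grasp; the last joint's range is limited). The gripper opens to 85 mm and grips with 20 to 120 N. Pads are 22 mm wide; open, the fingers measure 114 mm over their backs; the gripper's body (76 mm by 85 mm) begins 54 mm behind the grasp point. The pads swing forward as they close: fully open they stand 13 mm farther back than shut.
Start: joints at [1.075, 0.091, 1.231, -0, 1.82, -0.057], TCP at [0.255, 0.543, 0.245] pointing down, gripper open.
Joint ranges: [-2.87, 2.87], [-0.86, 2.18], [0.17, 2.46], [-1.51, 4.65], [0.06, 2.69], [-2.65, 2.65]. Speed limits (rad/s): [2.57, 2.57, 3.01, 3.14, 3.14, 3.14].

### API

Orientations are given as a unit quaternion [x, y, z, w].
In Python, from rig import robot gives the robot as it stands.
- The arm moves only by the shell command python3 -m jog 'ROWS' [OPENING] [FORCE]. ROWS is JSON, a list of rows, each an object with "xyz": the shift along the tool's x, y, z as a fraction of full scale, a list of three; "rotation": the turn, a rotation vector about the tool's x, y, z as a fraction of full scale, a list of three. A call has 1 to 5 rows; each row is the pose to reach, as a shift and turn from the pose commanded when the call began, along the tool's axes at that moment; what a row does not reach only later rows make up. Full scale, the value 1, is 150 mm for a shift and pi/2 rad for a turn. A row lasts 1/12 s, in which the tool goes at most 41.7 mm and 7.16 degrees, less where a joint would pass 70% of its speed; a pose out of reach is approached as far as the arm can. A call with a number of a shift or a turn outside -1 to 1 is refused whole. A call with a gripper value outside its range is refused whole. OPENING is the closure, from 0 (fully open) to 1 (shut), set as the call begins (- or left out, the last holds). The fingers move at their own pace and stop on an object; FORCE is the grip in N (left out, the last holds). Time passes only in rows, so rows that repeat a pose let the fingers close. It gives the time, the measured TCP pose, the force and the opening at its end, in the units of the state.
- robot.state(): the state, without advancing time (a new reading comes with each control period).
- robot.read_camera(name): name is "scene" or "top"; returns (picture, depth): 420x560x3 uint8, red, green, blue; 420x560 float32, m along the optical axis (not along the pixel's ray), 0 where there is no reading.
- robot.get_calibration(name): a dict with "fx", "fy", "cx", "cy" (pixels), "dist" ([k1, k2, p1, p2, k3] as OpenCV has them; the pictures are not rectified), "position" and "attitude" of the camera in the world. Camera axes: x right, y down, z forward; pixel columns grow to the right and rows downward; lengths in m; the calibration is good to about 2 mm. A picture is of the moment at which its call begins. get_calibration takes no time and is no camera call.
- robot.sign_off(): hands the job in, once; it reports no verdict.
The state is a dict: "t": time; "joint_pos": joint angles; "qvel": joint speeds; "effort": joint torques, N m; "eef_pos": TCP position; "eef_rot": TCP orientation; "contact_force": force on the tool from outside, world axes, zero at the start; "moment": the same for the moment, N m; "width": opening from 0.0 (shut) to 1.0 (fully open).
Only numpy, scipy, OpenCV 4.12 (cv2) and the standard library are available. Lean on these libraries where they do the work, as an engineer would, in place of code of your own. Each camera call takes 0.05 s, during which the arm holds its last target.

## Working session

There is one attempt and no reset: what is moved stays moved. The work goes in short steps, Python scripts to look and compute and a shell command to move; the robot and the scene stay as the last step left them, time stands still between calls to the robot, and variables do not carry over. Pictures are saved under pics/ and viewed, and the job is handed in when it is done.

```bash
ls; mkdir -p pics
python3 - <<'E'
from rig import robot
import cv2,numpy as np
s=robot.state();print(s)
for n in("scene","top"):
    p,d=robot.read_camera(n);np.savez("%s0.npz"%n,p=p,d=d)
    cv2.imwrite("pics/%s0.png"%n,p[:,:,::-1]);print(robot.get_calibration(n),(d>0).mean())
E
```

```text
pics
{'t': 0.0, 'joint_pos': array([ 1.07530746e+00,  9.18927301e-02,  1.23189036e+00, -1.73953635e-05,
        1.81984715e+00, -5.66749434e-02]), 'qvel': array([-1.49104102e-04,  5.69683751e-04,  1.38425369e-03, -2.73657224e-05,
        1.86183525e-04,  9.51193799e-04]), 'effort': array([ 1.67938721e-03, -4.58726156e+01, -4.18029463e+01,  1.05115075e-04,
        1.13867281e-02,  1.23289726e-05]), 'eef_pos': array([0.25478424, 0.54291946, 0.24412807]), 'eef_rot': array([ 8.44058189e-01,  5.36250628e-01, -8.85373181e-04,  5.04103955e-04]), 'contact_force': array([ 0.09187046,  0.38988443, -0.24421605]), 'moment': array([-0.01139377,  0.01517054,  0.04953156]), 'width': 0.9992388421894983}
{'fx': 484.54646322611995, 'fy': 484.54646322611995, 'cx': 282.20180772947253, 'cy': 211.73436854450782, 'dist': array([-0.06610407,  0.        ,  0.        ,  0.        ,  0.        ]), 'position': array([ 1.31239502, -0.49786375,  0.96539182]), 'attitude': array([ 0.79269628,  0.45288504, -0.20031007, -0.35553288])} 0.9959311224489796
{'fx': 494.6867736337193, 'fy': 494.6867736337193, 'cx': 282.51585496034124, 'cy': 210.26800790680508, 'dist': array([0.06128479, 0.        , 0.        , 0.        , 0.        ]), 'position': array([ 0.25285215, -0.00522109,  1.27288248]), 'attitude': array([ 0.70963916, -0.69774938,  0.06894279, -0.0693178 ])} 0.996062925170068
```

View pics/scene0.png

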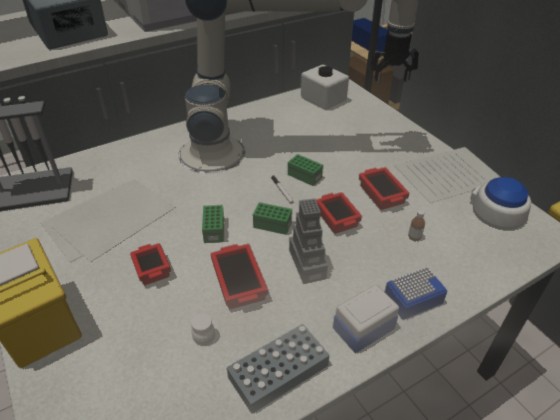

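View pics/top0.png

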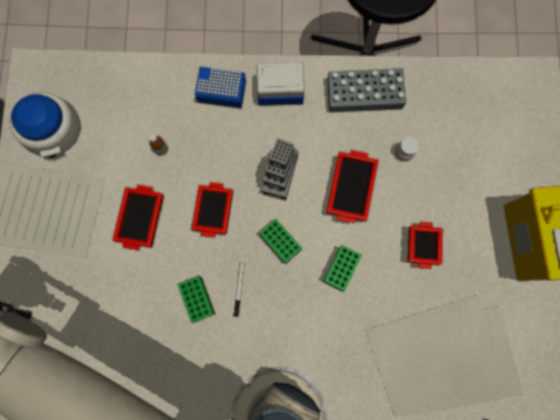

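The top view shows the stack at about (279,168). The tubs are a (352,186), b (138,217), c (213,210) and d (426,245); the bottle is at (157,145) and the jar at (407,149). There are three green look-alikes. Next I'll measure.

```bash
cat > h.py <<'E'
import numpy as np,cv2
from rig import robot
from scipy.spatial.transform import Rotation as R
def cloud(n,p,d):
    c=robot.get_calibration(n);K=np.array([[c["fx"],0,c["cx"]],[0,c["fy"],c["cy"]],[0,0,1]])
    v,u=np.mgrid[0:d.shape[0],0:d.shape[1]]
    q=cv2.undistortPoints(np.stack([u,v],-1).reshape(-1,1,2).astype(float),K,c["dist"]).reshape(d.shape+(2,))
    P=np.dstack([q*d[...,None],d])
    return R.from_quat(c["attitude"]).apply(P.reshape(-1,3)).reshape(P.shape)+c["position"]
def rect(xy):
    (cx,cy),(w,h),a=cv2.minAreaRect((xy*1000).astype(np.float32))
    if w<h: w,h=h,w;a+=90
    return round(cx,1),round(cy,1),round(w,1),round(h,1),round((a+90)%180-90,1)
def look(n,name=None):
    p,d=robot.read_camera(n)
    if name: cv2.imwrite("pics/%s.png"%name,p[:,:,::-1])
    return p,d,cloud(n,p,d)
E
cat > m.py <<'E'
from h import *
for n in("top","scene"):
    z=np.load(n+"0.npz");p,d=z["p"],z["d"];W=cloud(n,p,d)
    hsv=cv2.cvtColor(p,cv2.COLOR_RGB2HSV)
    H,S,V=[hsv[...,i].astype(int) for i in range(3)]
    red=((H<8)|(H>172))&(S>150)&(V>70)
    k,l,st,_=cv2.connectedComponentsWithStats(red.astype(np.uint8))
    print(n,"bench z",np.median(W[(V>110)&(S<60)&(abs(W[...,2])<.03)][:,2]))
    for i in range(1,k):
        if st[i,4]<150: continue
        Q=W[l==i];t=Q[(Q[:,2]>.04)&(Q[:,2]<.06)]
        # pocket: dark inside hull
        m=np.zeros(red.shape,np.uint8);cs,_=cv2.findContours((l==i).astype(np.uint8),0,2);cv2.drawContours(m,cs,-1,1,-1)
        f=W[(m>0)&(V<60)&~red];f=f[abs(f[:,2]-.032)<.008] if len(f) else f
        print(st[i],"rim z",np.round(np.percentile(t[:,2],[10,50,90]),4),"rect",rect(t[:,:2]),"floor",(rect(f[:,:2]),np.median(f[:,2])) if len(f)>9 else None)
    # stack
    g=(S<70)&(W[...,2]>.03)&(W[...,0]>.3)&(W[...,2]<.24)
    k,l,st,ce=cv2.connectedComponentsWithStats(g.astype(np.uint8))
    for i in range(1,k):
        if st[i,4]<60: continue
        Q=W[l==i];print("grey",st[i],rect(Q[:,:2]),"zmax",np.percentile(Q[:,2],98).round(4))
E
python3 m.py
```

```text
top bench z 0.00017212112977060823
[ 326  150   52   73 1170] rim z [0.0446 0.0487 0.0524] rect (564.0, -178.6, 189.3, 103.8, -11.6) floor ((567.4, -181.7, 135.0, 76.7, -11.4), np.float64(0.031869027770967895))
[192 183  41  54 881] rim z [0.0444 0.0486 0.0521] rect (496.7, 175.7, 138.4, 88.7, -6.6) floor ((499.5, 177.9, 88.2, 60.4, -6.5), np.float64(0.03187891666123677))
[ 113  185   50   65 1121] rim z [0.0441 0.0485 0.0518] rect (474.2, 360.3, 162.1, 98.3, -8.6) floor ((476.7, 365.3, 112.2, 67.0, -8.4), np.float64(0.03179224210283671))
[408 222  35  46 806] rim z [0.0442 0.0484 0.0521] rect (415.5, -357.4, 113.9, 79.8, -4.4) floor ((417.1, -363.6, 64.7, 50.4, -1.8), np.float64(0.03219181145418015))
grey [ 257   62   47   36 1569] (837.6, 10.5, 121.3, 84.5, -88.0) zmax 0.0938
grey [197  68  45  29 871] (837.4, 170.3, 108.2, 76.9, 83.7) zmax 0.0696
grey [ 328   68   79   41 2819] (833.5, -219.6, 202.2, 102.4, -86.6) zmax 0.0611
grey [  10   92   69   66 1518] (714.7, 613.7, 159.6, 150.8, -31.0) zmax 0.0791
grey [149 134   9  11  63] (667.0, 327.1, 30.2, 21.1, -49.3) zmax 0.0998
grey
[... 1658 characters left out ...]
0, 42.3) zmax 0.056
grey [410 210  15  26 180] (670.8, 319.3, 38.0, 29.1, 29.1) zmax 0.0976
grey [202 221  22  15 119] (393.8, -176.3, 63.3, 32.6, 43.7) zmax 0.0541
grey [   0  244   38   41 1012] (395.5, -646.6, 106.5, 83.3, 5.6) zmax 0.1816
grey [138 252  24  19 252] (407.9, -358.2, 51.8, 50.8, 84.4) zmax 0.0366
grey [ 218  253   42   42 1044] (560.0, -178.2, 127.9, 77.5, -10.9) zmax 0.0366
grey [391 267  44  35 906] (833.8, 171.9, 111.7, 74.4, 84.2) zmax 0.0688
grey [ 333  282  114   65 2743] (835.4, 84.0, 282.5, 99.1, -89.9) zmax 0.0926
grey [191 313  23  27 473] (672.0, -324.6, 49.7, 47.0, 85.2) zmax 0.0646
grey [ 226  324  103   84 4213] (835.4, -220.7, 201.3, 103.7, -86.2) zmax 0.0608
```

The tub sizes fit the text (for example, tub_a rim 189x104 against 190x106). Next are the stack levels and where the open fingertips sit.

```bash
cat > st.py <<'E'
from h import *
import sys
def stack(W,S,tops,c=(.6,.005)):
    near=np.hypot(W[...,0]-c[0],W[...,1]-c[1])<.1
    for t in tops:
        Q=W[near&(abs(W[...,2]-t)<.008)&(S<70)]
        # drop speckle: keep rect of dense points
        print(t,len(Q),"z",np.round(np.median(Q[:,2]),4) if len(Q) else None,rect(Q[:,:2]) if len(Q)>10 else None)
if __name__=="__main__":
    for n in("top","scene"):
        z=np.load(n+"0.npz");p,d=z["p"],z["d"];W=cloud(n,p,d)
        S=cv2.cvtColor(p,cv2.COLOR_RGB2HSV)[...,1]
        print(n);stack(W,S,[.208,.156,.104,.052])
        x0,y0,x1,y1={"top":(250,125,320,215),"scene":(270,190,350,290)}[n]
        im=cv2.resize(p[y0:y1,x0:x1],None,fx=6,fy=6,interpolation=2);cv2.imwrite("pics/zoom_%s.png"%n,im[:,:,::-1])
        if n=="scene":
            g=(np.hypot(W[...,0]-.255,W[...,1]-.543)<.12)&(W[...,2]>.1)&(W[...,2]<.3)
            Q=W[g];print("grip z",np.percentile(Q[:,2],[0,1,2,5,10]).round(4), len(Q)); Q=Q[Q[:,2]<.27];print(Q[np.argsort(Q[:,2])[:12]].round(3))
E
python3 st.py
```

```text
top
0.208 379 z 0.2073 (599.6, 2.9, 54.0, 40.6, -19.8)
0.156 195 z 0.1558 (596.5, 5.3, 77.6, 48.1, -19.4)
0.104 172 z 0.1034 (598.6, 5.7, 100.5, 55.9, -17.5)
0.052 211 z 0.0518 (598.5, 5.6, 125.3, 63.8, -14.2)
scene
0.208 298 z 0.2081 (601.1, 2.4, 57.5, 40.1, -20.3)
0.156 196 z 0.1566 (599.7, 4.6, 79.5, 48.8, -19.8)
0.104 259 z 0.1043 (601.9, 4.8, 104.2, 56.9, -17.0)
0.052 292 z 0.0526 (601.3, 5.5, 127.8, 65.1, -13.8)
grip z [0.2452 0.2462 0.2485 0.2505 0.2559] 217
[[0.24  0.503 0.245]
 [0.276 0.582 0.245]
 [0.265 0.588 0.246]
 [0.281 0.581 0.248]
 [0.243 0.496 0.248]
 [0.243 0.492 0.249]
 [0.277 0.581 0.249]
 [0.241 0.502 0.249]
 [0.239 0.495 0.25 ]
 [0.266 0.586 0.25 ]
 [0.287 0.58  0.25 ]
 [0.283 0.587 0.251]]
```

```bash
cat > goal.py <<'E'
import sys
from h import *
# goal.py x y z(mm) rackangle(deg): fractions from the present pose
x,y,z,a=map(float,sys.argv[1:5])
s=robot.state();T=R.from_quat(s["eef_rot"]);p=s["eef_pos"]
best=None
for k in(90,-90):
    G=R.from_euler("z",a+k,degrees=True)*R.from_euler("x",180,degrees=True)
    r=(T.inv()*G).as_rotvec()
    if best is None or np.linalg.norm(r)<np.linalg.norm(best):best=r
d=T.inv().apply(np.array([x,y,z])/1000-p)
print("t",round(s["t"],2),"p",(p*1000).round(1),"j",s["joint_pos"].round(2),"F",s["contact_force"].round(1),"w",round(s["width"],3))
print("mm",(d*1000).round(1),"xyz",(d/.15).round(3),"rot",(best/(np.pi/2)).round(4),"deg",np.degrees(best).round(2))
E
python3 goal.py 600.3 2.6 270 -20
```

```text
t 0.1 p [254.8 542.9 244.3] j [ 1.08  0.09  1.23  0.    1.82 -0.06] F [-1.1  1.1  0.1] w 1.003
mm [-342.4  542.3  -25.2] xyz [-2.283  3.616 -0.168] rot [-0.0001  0.0011 -0.0572] deg [-0.01  0.1  -5.14]
```

```bash
python3 -m jog '[{"xyz":[-0.57,0.904,-0.15],"rotation":[0,0,0]},{"xyz":[-0.57,0.904,-0.15],"rotation":[0,0,0]},{"xyz":[-0.57,0.904,-0.15],"rotation":[0,0,0]},{"xyz":[-0.57,0.904,-0.15],"rotation":[0,0,0]},{"xyz":[-0.57,0.904,-0.15],"rotation":[0,0,0]}]' 0 40; python3 goal.py 600.3 2.6 270 -20
```

```text
t: 0.52
eef_pos: [0.3446, 0.4037, 0.2692]
eef_rot: [0.846, 0.534, 0.001, 0.001]
contact_force: [-0.7, -0.0, 0.6]
width: 1.002
t 0.52 p [344.6 403.7 269.2] j [ 0.8  -0.09  1.37 -0.    1.86 -0.33] F [-0.7 -0.   0.6] w 1.002
mm [-2.521e+02  4.034e+02  4.000e-01] xyz [-1.681e+00  2.689e+00  2.000e-03] rot [ 0.002  -0.0002 -0.0609] deg [ 0.18 -0.02 -5.48]
```

```bash
python3 -m jog '[{"xyz":[-0.57,0.904,0],"rotation":[0,0,0]},{"xyz":[-0.57,0.904,0],"rotation":[0,0,0]},{"xyz":[-0.57,0.904,0],"rotation":[0,0,0]},{"xyz":[-0.57,0.904,0],"rotation":[0,0,0]},{"xyz":[-0.57,0.904,0],"rotation":[0,0,0]}]'; python3 goal.py 600.3 2.6 270 -20
```

```text
t: 0.93
eef_pos: [0.4304, 0.2685, 0.2672]
eef_rot: [0.846, 0.534, -0.001, 0.001]
contact_force: [0.8, 0.2, -0.5]
width: 1.008
t 0.93 p [430.4 268.5 267.2] j [ 0.49 -0.15  1.43 -0.    1.86 -0.63] F [ 0.8  0.2 -0.5] w 1.008
mm [-166.8  267.9   -2. ] xyz [-1.112  1.786 -0.013] rot [ 0.001   0.0015 -0.0612] deg [ 0.09  0.13 -5.51]
```

```bash
python3 -m jog '[{"xyz":[-0.57,0.904,0],"rotation":[0,0,0]},{"xyz":[-0.57,0.904,0],"rotation":[0,0,0]},{"xyz":[-0.57,0.904,0],"rotation":[0,0,0]},{"xyz":[-0.57,0.904,0],"rotation":[0,0,-0.06]},{"xyz":[-0.57,0.904,0],"rotation":[0,0,-0.06]}]'; python3 goal.py 600.3 2.6 270 -20
```

```text
t: 1.35
eef_pos: [0.5164, 0.1336, 0.2664]
eef_rot: [0.818, 0.575, -0.001, 0.001]
contact_force: [-0.2, 0.0, -0.0]
width: 1.003
t 1.35 p [516.4 133.6 266.4] j [ 0.19 -0.08  1.37 -0.    1.86 -1.04] F [-0.2  0.  -0. ] w 1.003
mm [-94.9 123.3  -3.3] xyz [-0.633  0.822 -0.022] rot [-0.      0.0018  0.0025] deg [-0.    0.16  0.23]
```

```bash
python3 -m jog '[{"xyz":[-0.633,0.822,-0.02],"rotation":[0,0,0.002]},{"xyz":[-0.633,0.822,-0.02],"rotation":[0,0,0.002]},{"xyz":[-0.633,0.822,-0.02],"rotation":[0,0,0.002]},{"xyz":[-0.633,0.822,-0.02],"rotation":[0,0,0.002]},{"xyz":[-0.633,0.822,-0.02],"rotation":[0,0,0.002]}]'; python3 goal.py 600.3 2.6 190 -20
```

```text
t: 1.77
eef_pos: [0.6, 0.0031, 0.2687]
eef_rot: [0.82, 0.572, -0.001, 0.0]
contact_force: [1.9, 0.1, 0.0]
width: 0.997
t 1.77 p [600.    3.1 268.7] j [-0.05  0.1   1.18 -0.    1.86 -1.27] F [1.9 0.1 0. ] w 0.997
mm [-0.2  0.6 78.7] xyz [-0.001  0.004  0.524] rot [-0.001   0.0015 -0.0027] deg [-0.09  0.13 -0.24]
```

```bash
python3 -m jog '[{"xyz":[0,0,0],"rotation":[0,0,0]}]'; python3 goal.py 600.3 2.6 190 -20
python3 - <<'E'
from h import *
p,d,W=look("scene","g1")
im=cv2.resize(p[120:300,220:420],None,fx=4,fy=4);cv2.imwrite("pics/g1z.png",im[:,:,::-1])
E
```

```text
t: 1.85
eef_pos: [0.5985, 0.0066, 0.2694]
eef_rot: [0.819, 0.573, -0.001, -0.001]
contact_force: [-0.9, 1.0, -0.4]
width: 1.0
t 1.85 p [598.5   6.6 269.4] j [-0.05  0.1   1.18  0.    1.87 -1.27] F [-0.9  1.  -0.4] w 1.0
mm [-3.2  3.3 79.4] xyz [-0.021  0.022  0.529] rot [-0.0016  0.0002 -0.0007] deg [-0.15  0.02 -0.07]
```

```bash
python3 -m jog '[{"xyz":[0,0,0],"rotation":[0,0,0]}]'; python3 goal.py 600.3 2.6 190 -20
```

```text
t: 1.98
eef_pos: [0.5978, 0.0086, 0.2707]
eef_rot: [0.818, 0.575, -0.0, -0.0]
contact_force: [-0.4, 0.0, 0.3]
width: 1.006
t 1.98 p [597.8   8.6 270.7] j [-0.04  0.09  1.18  0.    1.87 -1.27] F [-0.4  0.   0.3] w 1.006
mm [-4.8  4.4 80.7] xyz [-0.032  0.029  0.538] rot [-0.0004 -0.0003  0.0016] deg [-0.04 -0.03  0.14]
```

View pics/g1z.png

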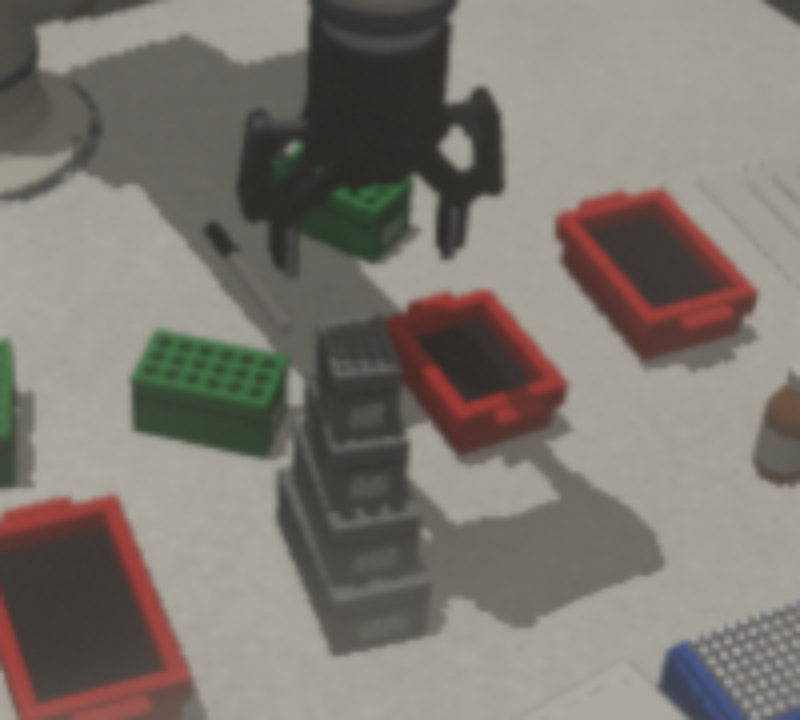

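```bash
python3 -m jog '[{"xyz":[-0.03,0.029,0],"rotation":[0,0,0]},{"xyz":[-0.03,0.029,0.3],"rotation":[0,0,0]},{"xyz":[-0.03,0.029,0.3],"rotation":[0,0,0]},{"xyz":[-0.03,0.029,0.3],"rotation":[0,0,0]},{"xyz":[-0.03,0.029,0.3],"rotation":[0,0,0]}]'; python3 goal.py 600.3 2.6 190 -20
python3 -m jog '[{"xyz":[0,0,0],"rotation":[0,0,0]},{"xyz":[0,0,0],"rotation":[0,0,0]}]';python3 goal.py 600.3 2.6 190 -20
```

```text
t: 2.4
eef_pos: [0.6007, 0.002, 0.2269]
eef_rot: [0.819, 0.574, 0.0, 0.0]
contact_force: [0.2, 0.2, 0.4]
width: 0.999
t 2.4 p [600.7   2.  226.9] j [-0.05  0.09  1.26  0.    1.79 -1.28] F [0.2 0.2 0.4] w 0.999
mm [ 0.5 -0.6 36.9] xyz [ 0.003 -0.004  0.246] rot [ 0.0002 -0.0001  0.0014] deg [ 0.02 -0.01  0.13]
t: 2.57
eef_pos: [0.6016, 0.0016, 0.2288]
eef_rot: [0.819, 0.574, 0.002, 0.001]
contact_force: [-1.2, 0.7, -0.0]
width: 0.998
t 2.57 p [601.6   1.6 228.8] j [-0.05  0.09  1.26 -0.    1.79 -1.28] F [-1.2  0.7 -0. ] w 0.998
mm [ 0.5 -1.8 38.8] xyz [ 0.003 -0.012  0.259] rot [ 0.0028 -0.0008  0.0011] deg [ 0.25 -0.07  0.1 ]
```

```bash
python3 -m jog '[{"xyz":[0.003,-0.006,0.13],"rotation":[0,0,0]},{"xyz":[0.003,-0.006,0.25],"rotation":[0,0,0]},{"xyz":[0.003,-0.006,0.25],"rotation":[0,0,0]},{"xyz":[0.003,-0.006,0.25],"rotation":[0,0,0]},{"xyz":[0.003,-0.006,0.25],"rotation":[0,0,0]}]'; python3 goal.py 600.3 2.6 190 -20
python3 - <<'E'
from h import *
p,d,W=look("scene","g2")
im=cv2.resize(p[150:300,240:380],None,fx=5,fy=4);cv2.imwrite("pics/g2z.png",im[:,:,::-1])
E
python3 goal.py 600.3 2.6 190 -20
```

```text
t: 2.98
eef_pos: [0.6006, 0.0021, 0.1903]
eef_rot: [0.819, 0.574, 0.001, 0.001]
contact_force: [0.2, 0.0, 0.6]
width: 1.004
t 2.98 p [600.6   2.1 190.3] j [-0.05  0.09  1.33 -0.    1.72 -1.28] F [0.2 0.  0.6] w 1.004
mm [ 0.3 -0.5  0.3] xyz [ 0.002 -0.003  0.002] rot [ 0.0014 -0.0004  0.0009] deg [ 0.13 -0.04  0.08]
t 3.03 p [600.8   2.1 190.5] j [-0.05  0.09  1.33 -0.    1.72 -1.28] F [-0.2  1.2  0.1] w 0.997
mm [ 0.3 -0.6  0.5] xyz [ 0.002 -0.004  0.004] rot [ 0.0018 -0.0005  0.0009] deg [ 0.17 -0.05  0.08]
```

View pics/g2z.png

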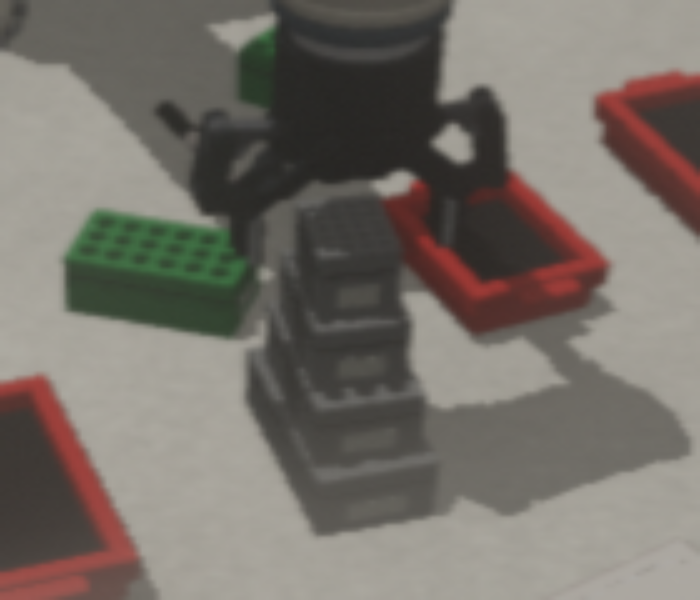

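The fingers straddle only rack_d, so I'm closing on it.

```bash
python3 -m jog '[{"xyz":[0,0,0],"rotation":[0,0,0]},{"xyz":[0,0,0],"rotation":[0,0,0]},{"xyz":[0,0,0],"rotation":[0,0,0]},{"xyz":[0,0,0],"rotation":[0,0,0]},{"xyz":[0,0,0],"rotation":[0,0,0]}]' 0.9 40
python3 -m jog '[{"xyz":[0,0,0],"rotation":[0,0,0]},{"xyz":[0,0,0],"rotation":[0,0,0]}]'
python3 goal.py 417 -359.7 260 -4
```

```text
t: 3.45
eef_pos: [0.6003, 0.0022, 0.1889]
eef_rot: [0.819, 0.574, 0.0, 0.0]
contact_force: [0.3, -0.1, 2.5]
width: 0.463
t: 3.62
eef_pos: [0.6003, 0.0022, 0.1889]
eef_rot: [0.819, 0.574, 0.0, 0.0]
contact_force: [0.9, 1.1, 2.6]
width: 0.461
t 3.62 p [600.3   2.2 188.9] j [-0.05  0.09  1.33  0.    1.72 -1.28] F [0.9 1.1 2.6] w 0.461
mm [-402.7  -49.   -71.3] xyz [-2.684 -0.326 -0.475] rot [ 0.0007 -0.0002 -0.1768] deg [  0.06  -0.02 -15.92]
```

```bash
python3 -m jog '[{"xyz":[0,0,-0.1],"rotation":[0,0,0]},{"xyz":[0,0,-0.2],"rotation":[0,0,0]},{"xyz":[0,0,-0.35],"rotation":[0,0,0]},{"xyz":[0,0,-0.48],"rotation":[0,0,0]},{"xyz":[0,0,-0.48],"rotation":[0,0,0]}]'
python3 - <<'E'
from h import *
from st import stack
p,d,W=look("scene","g3")
S=cv2.cvtColor(p,cv2.COLOR_RGB2HSV)[...,1];stack(W,S,[.156,.104,.052])
im=cv2.resize(p[130:300,220:400],None,fx=4,fy=3);cv2.imwrite("pics/g3z.png",im[:,:,::-1])
E
python3 goal.py 417 -359.7 260 -4
```

```text
t: 4.03
eef_pos: [0.6009, 0.002, 0.2647]
eef_rot: [0.819, 0.574, 0.002, 0.002]
contact_force: [1.4, -0.7, -0.7]
width: 0.467
0.156 481 z 0.1559 (598.9, 5.2, 80.4, 48.8, -19.2)
0.104 257 z 0.1042 (601.1, 5.7, 104.7, 57.1, -16.9)
0.052 287 z 0.0526 (601.7, 5.2, 128.0, 65.7, -13.9)
t 4.08 p [600.7   2.  262.3] j [-0.05  0.09  1.2  -0.    1.85 -1.28] F [ 0.2  0.3 -0.7] w 0.462
mm [-402.7  -49.5    1.7] xyz [-2.685 -0.33   0.011] rot [ 0.0025 -0.0003 -0.1769] deg [  0.23  -0.03 -15.93]
```

View pics/g3z.png

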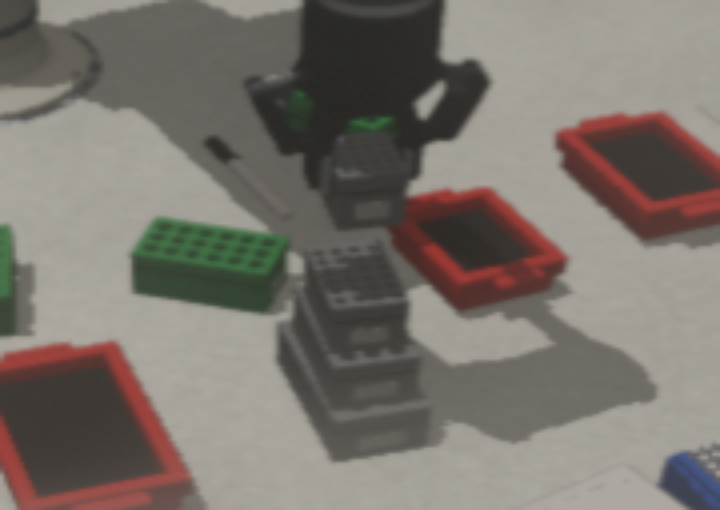

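```bash
python3 -m jog '[{"xyz":[-0.15,-0.02,0],"rotation":[0,0,0]},{"xyz":[-0.35,-0.04,0],"rotation":[0,0,0]},{"xyz":[-0.58,-0.07,0],"rotation":[0,0,0]},{"xyz":[-0.8,-0.1,0],"rotation":[0,0,0]},{"xyz":[-1,-0.123,0],"rotation":[0,0,0]}]'
python3 -m jog '[{"xyz":[-0.22,-0.027,0],"rotation":[0,0,-0.03]},{"xyz":[-0.44,-0.054,0],"rotation":[0,0,-0.06]},{"xyz":[-0.66,-0.081,0],"rotation":[0,0,-0.1]},{"xyz":[-0.85,-0.104,0],"rotation":[0,0,-0.14]},{"xyz":[-1,-0.123,0],"rotation":[0,0,-0.177]}]'
python3 goal.py 417 -359.7 260 -4
```

```text
t: 4.5
eef_pos: [0.5301, -0.1338, 0.2576]
eef_rot: [0.819, 0.574, -0.001, -0.001]
contact_force: [1.1, -0.6, -1.6]
width: 0.464
t: 4.92
eef_pos: [0.4614, -0.269, 0.2576]
eef_rot: [0.731, 0.683, -0.001, -0.002]
contact_force: [-0.0, -1.1, -0.7]
width: 0.466
t 4.92 p [ 461.4 -269.   257.6] j [-0.59 -0.08  1.38 -0.    1.84 -2.09] F [-0.  -1.1 -0.7] w 0.466
mm [-93.5 -38.1  -2.4] xyz [-0.623 -0.254 -0.016] rot [-0.0021 -0.0007  0.0012] deg [-0.19 -0.07  0.1 ]
```

```bash
python3 -m jog '[{"xyz":[-0.2,-0.08,0],"rotation":[0,0,0]},{"xyz":[-0.4,-0.16,0],"rotation":[0,0,0]},{"xyz":[-0.56,-0.23,0],"rotation":[0,0,0]},{"xyz":[-0.62,-0.25,0],"rotation":[0,0,0]},{"xyz":[-0.62,-0.25,0],"rotation":[0,0,0]}]'
python3 -m jog '[{"xyz":[0,0,0],"rotation":[0,0,0]},{"xyz":[0,0,0],"rotation":[0,0,0]},{"xyz":[0,0,0],"rotation":[0,0,0]}]'
python3 - <<'E'
from h import *
for n in("top","scene"):
    p,d,W=look(n,"g4"+n)
    H,S,V=[cv2.cvtColor(p,cv2.COLOR_RGB2HSV)[...,i].astype(int) for i in range(3)]
    near=np.hypot(W[...,0]-.417,W[...,1]+.36)<.07
    print(n,"rim",rect(W[near&(S>120)&((H<8)|(H>172))&(W[...,2]>.045)&(W[...,2]<.056)][:,:2]))
    g=near&(S<80)&(W[...,2]>.17)&(W[...,2]<.33);z=W[g][:,2];print(np.histogram(z,np.arange(.17,.331,.01))[0])
    hi=W[near&(S<80)&(abs(W[...,2]-.275)<.008)];print(len(hi),rect(hi[:,:2]) if len(hi)>5 else None)
    y0,x0=(180,370) if n=="top" else(150,80)
    cv2.imwrite("pics/g4z%s.png"%n,cv2.resize(p[y0:y0+150,x0:x0+150],None,fx=4,fy=4)[:,:,::-1])
E
python3 goal.py 417 -359.7 66 -4
```

```text
t: 5.33
eef_pos: [0.4179, -0.3589, 0.2577]
eef_rot: [0.732, 0.681, -0.0, -0.002]
contact_force: [1.7, 1.0, 0.0]
width: 0.459
t: 5.58
eef_pos: [0.42, -0.3563, 0.26]
eef_rot: [0.731, 0.683, 0.0, -0.0]
contact_force: [-0.2, -0.9, -1.6]
width: 0.46
top rim (421.5, -359.4, 103.4, 81.0, -4.1)
[  0   0   0   0   0   3  12  15  17  30 111  27   0   0   4   8]
143 (419.4, -355.9, 51.1, 40.4, -3.9)
scene rim (419.8, -360.4, 116.7, 78.3, -4.2)
[  0   0   0   0   0  10  66  59  86 107 216 189  87 155 106 146]
405 (423.9, -357.9, 61.4, 60.9, -70.4)
t 5.68 p [ 419.9 -356.5  260.3] j [-0.77 -0.04  1.34  0.    1.84 -2.27] F [-0.5 -0.2 -1.5] w 0.463
mm [ -3.4  -2.8 194.3] xyz [-0.023 -0.018  1.295] rot [ 0.0001 -0.      0.0012] deg [ 0.01 -0.    0.11]
```

```bash
python3 -m jog '[{"xyz":[-0.02,-0.018,0.15],"rotation":[0,0,0]},{"xyz":[-0.02,-0.018,0.4],"rotation":[0,0,0]},{"xyz":[-0.02,-0.018,0.65],"rotation":[0,0,0]},{"xyz":[-0.02,-0.018,0.85],"rotation":[0,0,0]},{"xyz":[-0.02,-0.018,0.97],"rotation":[0,0,0]}]'
python3 -m jog '[{"xyz":[0,0,0.05],"rotation":[0,0,0]},{"xyz":[0,0,0.05],"rotation":[0,0,0]},{"xyz":[0,0,0.05],"rotation":[0,0,0]},{"xyz":[0,0,0.05],"rotation":[0,0,0]}]'
python3 - <<'E'
from h import *
for n in("top","scene"):
    p,d,W=look(n,"g5"+n)
    near=np.hypot(W[...,0]-.417,W[...,1]+.36)<.07
    S=cv2.cvtColor(p,cv2.COLOR_RGB2HSV)[...,1]
    hi=W[near&(S<80)&(abs(W[...,2]-.128)<.006)];print(len(hi),rect(hi[:,:2]) if len(hi)>5 else None)
    y0,x0=(180,370) if n=="top" else(180,80)
    cv2.imwrite("pics/g5z%s.png"%n,cv2.resize(p[y0:y0+120,x0:x0+150],None,fx=4,fy=4)[:,:,::-1])
E
python3 goal.py 417 -359.7 66 -4
```

```text
t: 6.1
eef_pos: [0.4155, -0.3584, 0.1103]
eef_rot: [0.731, 0.682, -0.0, -0.003]
contact_force: [0.1, -0.0, -1.5]
width: 0.462
t: 6.43
eef_pos: [0.4173, -0.3609, 0.1098]
eef_rot: [0.731, 0.682, 0.0, 0.002]
contact_force: [-0.7, -0.1, -1.6]
width: 0.461
82 (398.8, -359.6, 40.0, 14.9, 86.2)
306 (421.6, -361.1, 61.4, 54.3, -41.9)
t 6.53 p [ 417.2 -361.   109.6] j [-0.77 -0.03  1.59  0.    1.57 -2.28] F [ 0.2 -0.7 -0.9] w 0.461
mm [ 1.4 -0.4 43.6] xyz [ 0.009 -0.003  0.291] rot [0.0018 0.0015 0.0002] deg [0.16 0.14 0.02]
```

View pics/g5zscene.png

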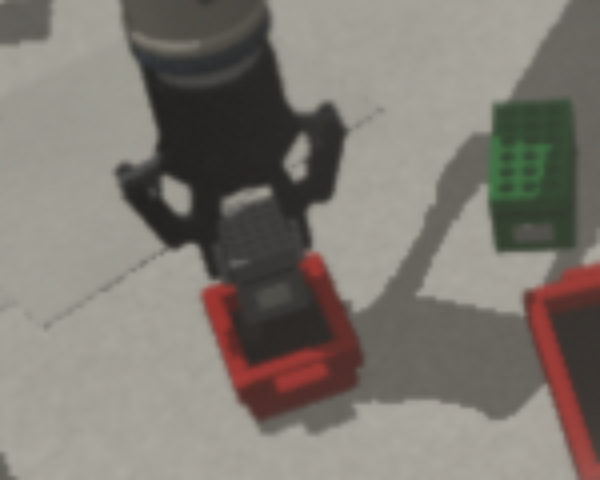

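View pics/g5ztop.png

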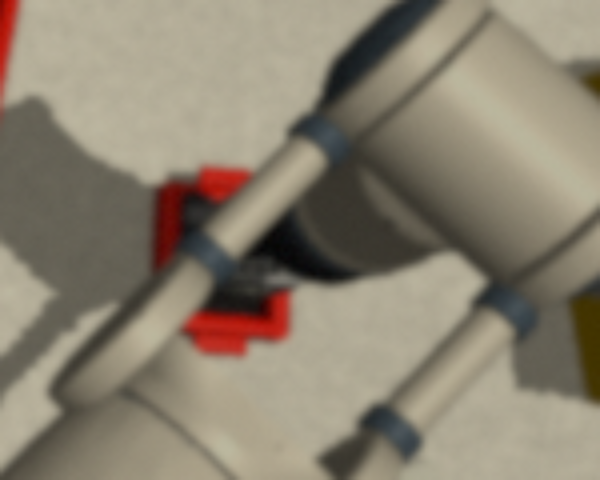

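```bash
python3 -m jog '[{"xyz":[0.005,0,0.08],"rotation":[0,0,0]},{"xyz":[0.005,0,0.16],"rotation":[0,0,0]},{"xyz":[0.005,0,0.22],"rotation":[0,0,0]},{"xyz":[0.005,0,0.26],"rotation":[0,0,0]},{"xyz":[0.005,0,0.26],"rotation":[0,0,0]}]'
python3 -m jog '[{"xyz":[0,0,0.01],"rotation":[0,0,0]},{"xyz":[0,0,0.02],"rotation":[0,0,0]},{"xyz":[0,0,0.025],"rotation":[0,0,0]},{"xyz":[0,0,0.03],"rotation":[0,0,0]}]'
python3 goal.py 417 -359.7 65 -4
```

```text
t: 6.95
eef_pos: [0.4157, -0.3589, 0.0661]
eef_rot: [0.731, 0.682, -0.0, -0.002]
contact_force: [0.3, -0.1, -0.9]
width: 0.464
t: 7.28
eef_pos: [0.4165, -0.3596, 0.0648]
eef_rot: [0.731, 0.682, 0.0, 0.0]
contact_force: [-3.7, 4.0, 7.7]
width: 0.461
t 7.28 p [ 416.5 -359.6   64.8] j [-0.77 -0.    1.65  0.    1.5  -2.28] F [-3.7  4.   7.7] w 0.461
mm [-0.   0.5 -0.2] xyz [-0.     0.003 -0.001] rot [0.0002 0.0002 0.0001] deg [0.02 0.02 0.01]
```

Contact is at the predicted height (TCP 64.8 mm, 7.7 N). Releasing.

```bash
python3 -m jog '[{"xyz":[0,0,0],"rotation":[0,0,0]},{"xyz":[0,0,0],"rotation":[0,0,0]},{"xyz":[0,0,0],"rotation":[0,0,0]},{"xyz":[0,0,0],"rotation":[0,0,0]}]' 0
python3 -m jog '[{"xyz":[0,0,-0.1],"rotation":[0,0,0]},{"xyz":[0,0,-0.35],"rotation":[0,0,0]},{"xyz":[0,0,-0.65],"rotation":[0,0,0]},{"xyz":[0,0,-0.9],"rotation":[0,0,0]},{"xyz":[0,0,-1],"rotation":[0,0,0]}]'
python3 goal.py 599 5 245 -19.4
```

```text
t: 7.62
eef_pos: [0.4165, -0.3596, 0.0638]
eef_rot: [0.731, 0.682, 0.0, 0.0]
contact_force: [-0.1, -0.5, -0.3]
width: 0.989
t: 8.03
eef_pos: [0.4175, -0.3606, 0.2211]
eef_rot: [0.731, 0.682, 0.0, 0.005]
contact_force: [0.4, -0.1, 1.3]
width: 1.005
t 8.03 p [ 417.5 -360.6  221.1] j [-0.77 -0.05  1.42  0.    1.77 -2.28] F [ 0.4 -0.1  1.3] w 1.005
mm [377.2 155.8 -25. ] xyz [ 2.515  1.039 -0.167] rot [0.0051 0.0032 0.1712] deg [ 0.46  0.29 15.41]
```

```bash
python3 -m jog '[{"xyz":[0.2,0.08,-0.05],"rotation":[0,0,0]},{"xyz":[0.42,0.17,-0.1],"rotation":[0,0,0]},{"xyz":[0.64,0.26,-0.15],"rotation":[0,0,0]},{"xyz":[0.84,0.346,-0.2],"rotation":[0,0,0]},{"xyz":[0.84,0.346,-0.2],"rotation":[0,0,0]}]'
python3 - <<'E'
from h import *
from st import stack
for n in("top","scene"):
    p,d,W=look(n,"g6"+n)
    near=np.hypot(W[...,0]-.417,W[...,1]+.36)<.06
    S=cv2.cvtColor(p,cv2.COLOR_RGB2HSV)[...,1]
    hi=W[near&(S<80)&(abs(W[...,2]-.084)<.006)];print(n,len(hi),np.median(hi[:,2]),rect(hi[:,:2]) if len(hi)>5 else None)
    stack(W,S,[.156,.104,.052])
    y0,x0=(180,370) if n=="top" else(210,80)
    cv2.imwrite("pics/g6z%s.png"%n,cv2.resize(p[y0:y0+100,x0:x0+120],None,fx=5,fy=5)[:,:,::-1])
E
python3 goal.py 599 5 245 -19.4
```

```text
t: 8.45
eef_pos: [0.4794, -0.2331, 0.2459]
eef_rot: [0.729, 0.684, 0.002, 0.001]
contact_force: [0.1, -1.0, 0.2]
width: 0.999
top 50 0.08349080430876021 (417.7, -362.0, 59.0, 25.4, 29.5)
0.156 544 z 0.1555 (596.5, 5.4, 76.7, 48.8, -19.7)
0.104 173 z 0.1038 (598.2, 5.8, 100.8, 55.8, -17.4)
0.052 218 z 0.0518 (598.5, 5.5, 125.8, 63.8, -14.3)
scene 253 0.08381529924191466 (417.4, -359.9, 57.6, 38.7, -4.1)
0.156 484 z 0.1562 (599.3, 4.8, 82.3, 49.4, -19.0)
0.104 260 z 0.1043 (602.8, 4.7, 103.3, 56.9, -16.6)
0.052 281 z 0.0528 (601.8, 4.9, 125.7, 64.4, -13.9)
t 8.55 p [ 477.6 -236.6  244.2] j [-0.52 -0.09  1.41 -0.    1.82 -2.03] F [-0.4 -1.2  0. ] w 1.001
mm [249.2 105.   -0.9] xyz [ 1.661  0.7   -0.006] rot [0.0006 0.0004 0.1729] deg [ 0.05  0.04 15.56]
```

View pics/g6zscene.png

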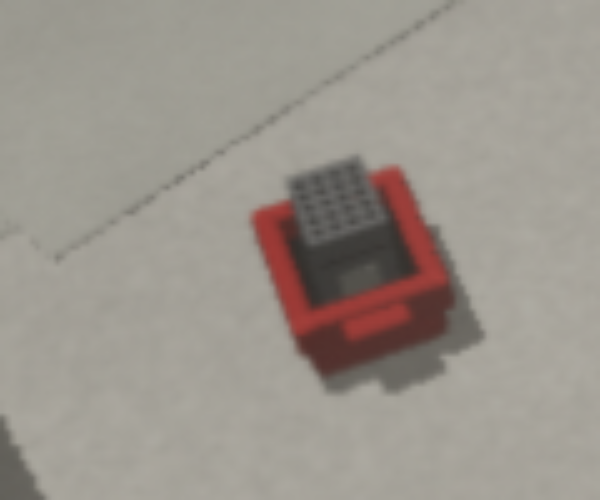

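Rack_d sits flat: top at 83.7 mm against 84 expected, angle -4.1°. Now rack_c.

```bash
python3 -m jog '[{"xyz":[0.2,0.08,0.05],"rotation":[0,0,0]},{"xyz":[0.42,0.17,0.1],"rotation":[0,0,0]},{"xyz":[0.64,0.26,0.15],"rotation":[0,0,0]},{"xyz":[0.84,0.35,0.2],"rotation":[0,0,0.07]},{"xyz":[0.84,0.35,0.2],"rotation":[0,0,0.14]}]'
python3 -m jog '[{"xyz":[0,0,0],"rotation":[0,0,0.033]},{"xyz":[0,0,0],"rotation":[0,0,0.033]}]'
python3 goal.py 598 5 195 -19.4
```

```text
t: 8.97
eef_pos: [0.5389, -0.1119, 0.2108]
eef_rot: [0.802, 0.597, -0.0, -0.002]
contact_force: [-0.4, -0.3, 0.3]
width: 0.998
t: 9.13
eef_pos: [0.5378, -0.116, 0.2127]
eef_rot: [0.818, 0.576, -0.001, -0.0]
contact_force: [-0.7, -0.1, 0.9]
width: 1.0
t 9.13 p [ 537.8 -116.   212.7] j [-0.27 -0.05  1.43 -0.    1.76 -1.5 ] F [-0.7 -0.1  0.9] w 1.0
mm [134.2  15.9  17.6] xyz [0.895 0.106 0.117] rot [-0.001   0.0004 -0.0032] deg [-0.09  0.04 -0.28]
```

```bash
python3 -m jog '[{"xyz":[0.2,0.02,0],"rotation":[0,0,0]},{"xyz":[0.45,0.05,0],"rotation":[0,0,0]},{"xyz":[0.7,0.08,0],"rotation":[0,0,0]},{"xyz":[0.9,0.106,0],"rotation":[0,0,0]},{"xyz":[0.9,0.106,0.1],"rotation":[0,0,-0.002]}]'
python3 -m jog '[{"xyz":[0,0,0],"rotation":[0,0,0]},{"xyz":[0,0,0],"rotation":[0,0,0]},{"xyz":[0,0,0],"rotation":[0,0,0]},{"xyz":[0,0,0],"rotation":[0,0,0]}]'
python3 goal.py 598 5 137 -19.4
```

```text
t: 9.55
eef_pos: [0.6008, 0.0097, 0.2012]
eef_rot: [0.815, 0.58, 0.003, 0.001]
contact_force: [0.5, -0.7, 0.1]
width: 1.004
t: 9.88
eef_pos: [0.5982, 0.005, 0.1996]
eef_rot: [0.817, 0.577, 0.0, 0.0]
contact_force: [-0.4, 0.7, -1.1]
width: 1.0
t 9.88 p [598.2   5.  199.6] j [-0.05  0.08  1.32 -0.    1.74 -1.28] F [-0.4  0.7 -1.1] w 1.0
mm [-0.1 -0.3 62.6] xyz [-0.    -0.002  0.418] rot [ 0.0007 -0.     -0.0008] deg [ 0.06 -0.   -0.07]
```

```bash
python3 -m jog '[{"xyz":[0,0,0.1],"rotation":[0,0,0]},{"xyz":[0,0,0.22],"rotation":[0,0,0]},{"xyz":[0,0,0.34],"rotation":[0,0,0]},{"xyz":[0,0,0.417],"rotation":[0,0,0]},{"xyz":[0,0,0.417],"rotation":[0,0,0]}]'
python3 -m jog '[{"xyz":[0,0,0],"rotation":[0,0,0]},{"xyz":[0,0,0],"rotation":[0,0,0]}]'
python3 goal.py 598 5 137 -19.4
```

```text
t: 10.3
eef_pos: [0.5969, 0.0057, 0.1334]
eef_rot: [0.816, 0.578, -0.002, -0.001]
contact_force: [-1.4, -0.3, -0.3]
width: 1.008
t: 10.47
eef_pos: [0.5988, 0.0061, 0.1378]
eef_rot: [0.816, 0.578, 0.001, 0.001]
contact_force: [-0.3, -0.2, 0.8]
width: 1.005
t 10.47 p [598.8   6.1 137.8] j [-0.05  0.09  1.42 -0.    1.63 -1.28] F [-0.3 -0.2  0.8] w 1.005
mm [-1.3 -0.4  0.8] xyz [-0.009 -0.003  0.006] rot [ 0.0013 -0.0004 -0.0001] deg [ 0.12 -0.03 -0.  ]
```

```bash
python3 -m jog '[{"xyz":[0,0,0],"rotation":[0,0,0]},{"xyz":[0,0,0],"rotation":[0,0,0]},{"xyz":[0,0,0],"rotation":[0,0,0]},{"xyz":[0,0,0],"rotation":[0,0,0]},{"xyz":[0,0,0],"rotation":[0,0,0]}]' 0.9 45
python3 -m jog '[{"xyz":[0,0,0],"rotation":[0,0,0]},{"xyz":[0,0,0],"rotation":[0,0,0]}]'
python3 -m jog '[{"xyz":[0,0,-0.08],"rotation":[0,0,0]},{"xyz":[0,0,-0.18],"rotation":[0,0,0]},{"xyz":[0,0,-0.32],"rotation":[0,0,0]},{"xyz":[0,0,-0.45],"rotation":[0,0,0]},{"xyz":[0,0,-0.55],"rotation":[0,0,0]}]'
python3 - <<'E'
from h import *
from st import stack
p,d,W=look("scene","g7")
S=cv2.cvtColor(p,cv2.COLOR_RGB2HSV)[...,1];stack(W,S,[.156,.104,.052])
im=cv2.resize(p[130:300,220:400],None,fx=4,fy=3);cv2.imwrite("pics/g7z.png",im[:,:,::-1])
E
python3 goal.py 498.5 175 210 -6.5
```

```text
t: 10.88
eef_pos: [0.5987, 0.0062, 0.1373]
eef_rot: [0.816, 0.578, 0.001, 0.001]
contact_force: [0.3, -1.2, 3.0]
width: 0.557
t: 11.05
eef_pos: [0.5987, 0.0063, 0.1373]
eef_rot: [0.816, 0.578, 0.001, 0.001]
contact_force: [-0.7, -1.8, 5.4]
width: 0.555
t: 11.47
eef_pos: [0.5982, 0.0068, 0.2201]
eef_rot: [0.816, 0.578, 0.0, -0.0]
contact_force: [-0.2, 1.0, -2.6]
width: 0.555
0.156 0 z None None
0.104 675 z 0.1042 (602.3, 5.6, 104.6, 57.4, -17.9)
0.052 285 z 0.0527 (600.2, 5.0, 128.9, 64.4, -13.6)
t 11.52 p [599.    6.7 223.7] j [-0.05  0.08  1.28  0.    1.78 -1.28] F [-0.4 -0.9  1.1] w 0.556
mm [ 125.5 -150.7   13.2] xyz [ 0.836 -1.005  0.088] rot [ 0.003  -0.0008 -0.1429] deg [  0.27  -0.07 -12.86]
```

View pics/g7z.png

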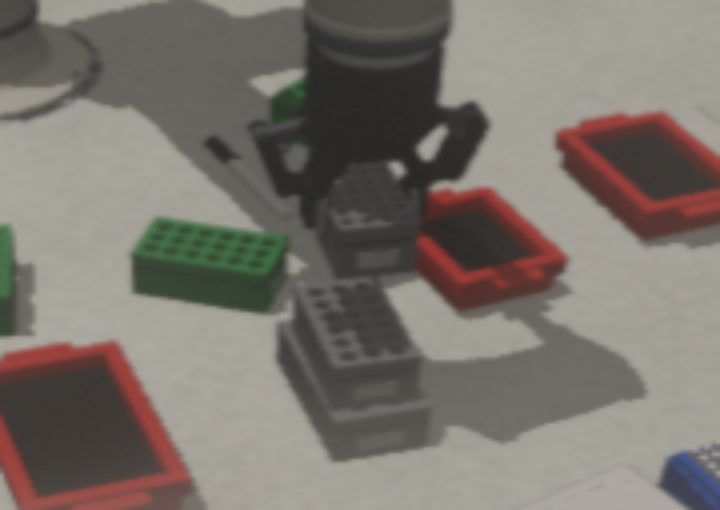

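```bash
python3 -m jog '[{"xyz":[0.1,-0.12,0],"rotation":[0,0,0]},{"xyz":[0.24,-0.29,0],"rotation":[0,0,0]},{"xyz":[0.4,-0.48,0],"rotation":[0,0,0]},{"xyz":[0.56,-0.67,0],"rotation":[0,0,-0.05]},{"xyz":[0.7,-0.84,0.05],"rotation":[0,0,-0.1]}]'
python3 -m jog '[{"xyz":[0.05,-0.06,0],"rotation":[0,0,-0.043]},{"xyz":[0.08,-0.1,0],"rotation":[0,0,-0.043]},{"xyz":[0.08,-0.1,0],"rotation":[0,0,-0.043]},{"xyz":[0.08,-0.1,0],"rotation":[0,0,-0.043]},{"xyz":[0.08,-0.1,0],"rotation":[0,0,-0.043]}]'
python3 goal.py 498.5 175 110 -6.5
```

```text
t: 11.93
eef_pos: [0.5132, 0.149, 0.2118]
eef_rot: [0.767, 0.642, 0.001, -0.0]
contact_force: [1.0, 0.1, -1.0]
width: 0.554
t: 12.35
eef_pos: [0.5022, 0.1609, 0.2111]
eef_rot: [0.747, 0.665, -0.0, 0.0]
contact_force: [-0.1, 0.0, -2.7]
width: 0.552
t 12.35 p [502.2 160.9 211.1] j [ 0.25 -0.11  1.49 -0.    1.76 -1.21] F [-0.1  0.  -2.7] w 0.552
mm [ 13.6  -5.4 101.1] xyz [ 0.091 -0.036  0.674] rot [ 0.0001  0.0003 -0.0018] deg [ 0.01  0.02 -0.16]
```

```bash
python3 -m jog '[{"xyz":[0.09,-0.036,0.05],"rotation":[0,0,0]},{"xyz":[0.09,-0.036,0.2],"rotation":[0,0,0]},{"xyz":[0.09,-0.036,0.4],"rotation":[0,0,0]},{"xyz":[0.09,-0.036,0.58],"rotation":[0,0,0]},{"xyz":[0.09,-0.036,0.67],"rotation":[0,0,0]}]'
python3 -m jog '[{"xyz":[0,0,0],"rotation":[0,0,0]},{"xyz":[0,0,0],"rotation":[0,0,0]},{"xyz":[0,0,0],"rotation":[0,0,0]},{"xyz":[0,0,0],"rotation":[0,0,0]}]'
python3 - <<'E'
from h import *
for n in("top","scene"):
    p,d,W=look(n,"g8"+n)
    y0,x0=(150,160) if n=="top" else(140,280)
    cv2.imwrite("pics/g8z%s.png"%n,cv2.resize(p[y0:y0+120,x0:x0+120],None,fx=5,fy=5)[:,:,::-1])
E
python3 goal.py 498.5 175 66 -6.5
```

```text
t: 12.77
eef_pos: [0.4969, 0.1743, 0.1066]
eef_rot: [0.747, 0.665, -0.002, -0.001]
contact_force: [-1.4, -1.2, -3.4]
width: 0.555
t: 13.1
eef_pos: [0.4991, 0.176, 0.1132]
eef_rot: [0.746, 0.666, 0.002, 0.001]
contact_force: [0.5, 0.0, -1.7]
width: 0.557
t 13.2 p [498.8 176.  112.8] j [ 0.27 -0.09  1.65 -0.    1.58 -1.18] F [ 0.1  0.1 -1.6] w 0.556
mm [-1.1 -0.3 46.8] xyz [-0.007 -0.002  0.312] rot [ 0.0019 -0.0008 -0.0003] deg [ 0.17 -0.07 -0.02]
```

View pics/g8zscene.png

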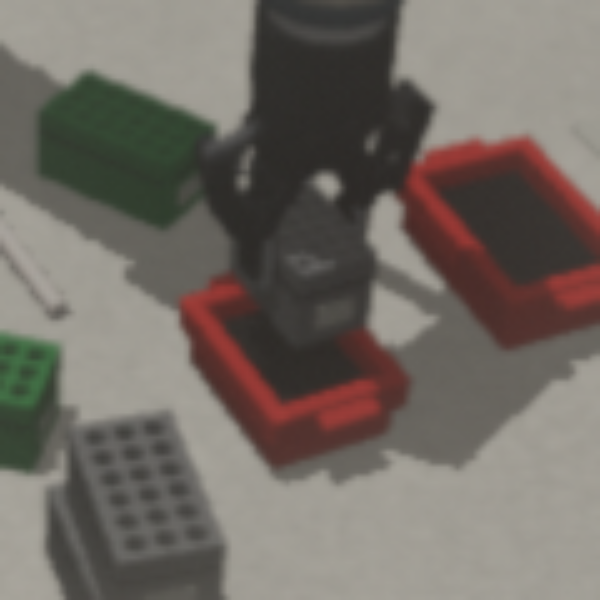

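View pics/g8ztop.png

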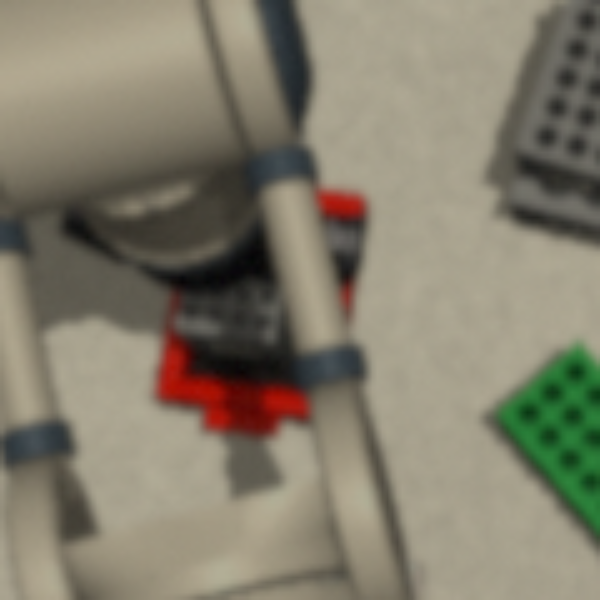

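```bash
python3 -m jog '[{"xyz":[-0.005,0,0.08],"rotation":[0,0,0]},{"xyz":[-0.005,0,0.16],"rotation":[0,0,0]},{"xyz":[-0.005,0,0.24],"rotation":[0,0,0]},{"xyz":[-0.005,0,0.28],"rotation":[0,0,0]},{"xyz":[-0.005,0,0.28],"rotation":[0,0,0]}]'
python3 -m jog '[{"xyz":[0,0,0.01],"rotation":[0,0,0]},{"xyz":[0,0,0.02],"rotation":[0,0,0]},{"xyz":[0,0,0.025],"rotation":[0,0,0]},{"xyz":[0,0,0.03],"rotation":[0,0,0]}]'
python3 goal.py 498.5 175 65.3 -6.5
```

```text
t: 13.62
eef_pos: [0.4967, 0.1748, 0.0665]
eef_rot: [0.746, 0.666, -0.002, -0.001]
contact_force: [0.4, 0.3, -2.7]
width: 0.555
t: 13.95
eef_pos: [0.4978, 0.1751, 0.0651]
eef_rot: [0.746, 0.666, 0.0, 0.0]
contact_force: [-4.4, -1.5, 6.7]
width: 0.557
t 13.95 p [497.8 175.1  65.1] j [ 0.27 -0.06  1.71  0.    1.5  -1.18] F [-4.4 -1.5  6.7] w 0.557
mm [-0.1  0.7 -0.2] xyz [-0.     0.005 -0.001] rot [ 0.0001 -0.0001 -0.0001] deg [ 0.01 -0.01 -0.01]
```

Contact is again at the predicted height. Releasing, retreating and looking.

```bash
python3 -m jog '[{"xyz":[0,0,0],"rotation":[0,0,0]},{"xyz":[0,0,0],"rotation":[0,0,0]},{"xyz":[0,0,0],"rotation":[0,0,0]},{"xyz":[0,0,0],"rotation":[0,0,0]}]' 0
python3 -m jog '[{"xyz":[0,0,-0.1],"rotation":[0,0,0]},{"xyz":[0,0,-0.3],"rotation":[0,0,0]},{"xyz":[0,0,-0.5],"rotation":[0,0,0]},{"xyz":[0,0,-0.7],"rotation":[0,0,0]},{"xyz":[0,0,-0.75],"rotation":[0,0,0]}]'
python3 - <<'E'
from h import *
from st import stack
for n in("top","scene"):
    p,d,W=look(n,"g9"+n)
    near=np.hypot(W[...,0]-.4985,W[...,1]-.175)<.06
    S=cv2.cvtColor(p,cv2.COLOR_RGB2HSV)[...,1]
    hi=W[near&(S<80)&(abs(W[...,2]-.084)<.006)];print(n,len(hi),np.median(hi[:,2]),rect(hi[:,:2]) if len(hi)>5 else None)
    stack(W,S,[.104,.052])
    y0,x0=(150,160) if n=="top" else(140,280)
    cv2.imwrite("pics/g9z%s.png"%n,cv2.resize(p[y0:y0+120,x0:x0+120],None,fx=5,fy=5)[:,:,::-1])
E
python3 goal.py 600 5.5 150 -17.4
```

```text
t: 14.28
eef_pos: [0.4979, 0.1751, 0.0643]
eef_rot: [0.746, 0.666, 0.0, 0.0]
contact_force: [-0.7, -0.0, -0.2]
width: 0.999
t: 14.7
eef_pos: [0.4995, 0.1756, 0.1828]
eef_rot: [0.746, 0.666, 0.004, 0.002]
contact_force: [0.4, 1.5, 1.4]
width: 0.997
top 218 0.08332830599605179 (486.0, 180.0, 55.4, 38.3, -5.6)
0.104 717 z 0.1035 (599.4, 5.4, 102.2, 56.5, -18.0)
0.052 216 z 0.0517 (597.8, 5.7, 124.0, 64.3, -14.5)
scene 345 0.08435793997714292 (497.2, 175.0, 81.9, 52.8, -6.1)
0.104 667 z 0.1042 (601.8, 5.8, 104.7, 57.5, -17.9)
0.052 280 z 0.0522 (600.9, 5.4, 129.3, 64.8, -14.4)
t 14.8 p [498.9 175.4 179.5] j [ 0.27 -0.11  1.55 -0.    1.7  -1.18] F [ 0.2  0.6 -0.3] w 1.0
mm [-157.4  119.6   29.8] xyz [-1.05   0.797  0.198] rot [ 0.003  -0.0015  0.121 ] deg [ 0.27 -0.14 10.89]
```

View pics/g9zscene.png

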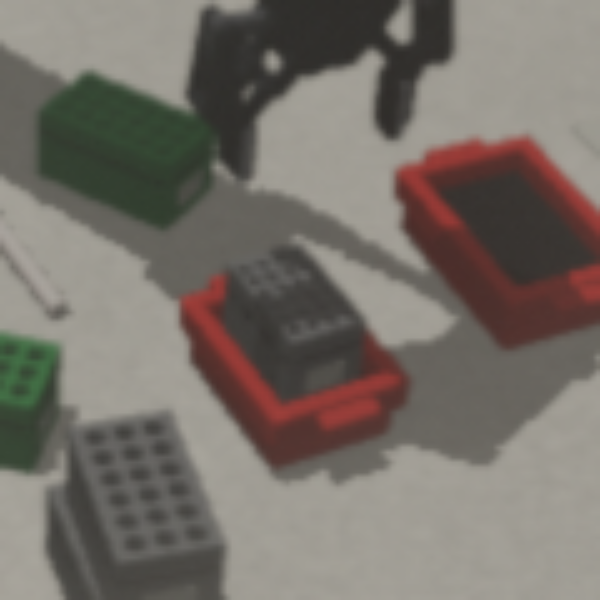

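Rack_c is in flat (top at about 84 mm) and straight. Now rack_b.

```bash
python3 -m jog '[{"xyz":[-0.2,0.15,0],"rotation":[0,0,0]},{"xyz":[-0.42,0.32,0],"rotation":[0,0,0]},{"xyz":[-0.63,0.48,0],"rotation":[0,0,0.04]},{"xyz":[-0.8,0.61,0],"rotation":[0,0,0.08]},{"xyz":[-0.9,0.69,0],"rotation":[0,0,0.126]}]'
python3 -m jog '[{"xyz":[0,0,0],"rotation":[0,0,0]},{"xyz":[0,0,0],"rotation":[0,0,0]},{"xyz":[0,0,0],"rotation":[0,0,0]}]'
python3 goal.py 600 5.5 140 -17.9
```

```text
t: 15.22
eef_pos: [0.5856, 0.026, 0.1737]
eef_rot: [0.81, 0.587, -0.002, -0.001]
contact_force: [1.2, 0.5, -1.2]
width: 1.0
t: 15.47
eef_pos: [0.5845, 0.0298, 0.175]
eef_rot: [0.808, 0.589, -0.001, -0.001]
contact_force: [-0.4, -0.1, -0.2]
width: 0.999
t 15.47 p [584.5  29.8 175. ] j [-0.01  0.05  1.4   0.    1.7  -1.27] F [-0.4 -0.1 -0.2] w 0.999
mm [-18.4  22.2  35. ] xyz [-0.123  0.148  0.233] rot [-0.0018  0.0002  0.0014] deg [-0.16  0.02  0.13]
```

```bash
python3 -m jog '[{"xyz":[-0.06,0.07,0],"rotation":[0,0,0]},{"xyz":[-0.12,0.145,0.05],"rotation":[0,0,0]},{"xyz":[-0.122,0.147,0.15],"rotation":[0,0,0]},{"xyz":[-0.122,0.147,0.23],"rotation":[0,0,0]},{"xyz":[-0.122,0.147,0.23],"rotation":[0,0,0]}]'
python3 -m jog '[{"xyz":[0,0,0],"rotation":[0,0,0]},{"xyz":[0,0,0],"rotation":[0,0,0]},{"xyz":[0,0,0],"rotation":[0,0,0]}]'
python3 goal.py 600 5.5 84 -17.9
```

```text
t: 15.88
eef_pos: [0.5993, 0.005, 0.1379]
eef_rot: [0.808, 0.589, -0.002, -0.002]
contact_force: [-0.1, -0.1, -1.3]
width: 0.999
t: 16.13
eef_pos: [0.601, 0.0053, 0.1432]
eef_rot: [0.808, 0.589, 0.001, 0.0]
contact_force: [-0.2, 0.2, 0.5]
width: 0.999
t 16.13 p [601.    5.3 143.2] j [-0.05  0.1   1.41  0.    1.64 -1.31] F [-0.2  0.2  0.5] w 0.999
mm [-0.1 -1.1 59.2] xyz [-0.001 -0.007  0.395] rot [ 0.0009 -0.0003  0.0009] deg [ 0.08 -0.02  0.08]
```

```bash
python3 -m jog '[{"xyz":[0,-0.004,0.1],"rotation":[0,0,0]},{"xyz":[0,-0.004,0.22],"rotation":[0,0,0]},{"xyz":[0,-0.004,0.32],"rotation":[0,0,0]},{"xyz":[0,-0.004,0.385],"rotation":[0,0,0]},{"xyz":[0,-0.004,0.385],"rotation":[0,0,0]}]'
python3 -m jog '[{"xyz":[0,0,0],"rotation":[0,0,0]},{"xyz":[0,0,0],"rotation":[0,0,0]},{"xyz":[0,0,0],"rotation":[0,0,0]}]'
python3 goal.py 600 5.5 84 -17.9
```

```text
t: 16.55
eef_pos: [0.599, 0.0054, 0.0823]
eef_rot: [0.808, 0.589, -0.001, -0.001]
contact_force: [-1.0, 0.5, -0.3]
width: 1.002
t: 16.8
eef_pos: [0.6009, 0.0052, 0.0862]
eef_rot: [0.808, 0.589, 0.001, 0.001]
contact_force: [0.1, -0.2, 0.2]
width: 1.005
t 16.8 p [600.9   5.2  86.2] j [-0.05  0.12  1.48 -0.    1.54 -1.31] F [ 0.1 -0.2  0.2] w 1.005
mm [ 0.  -0.9  2.2] xyz [ 0.    -0.006  0.014] rot [ 0.0016 -0.0004  0.0006] deg [ 0.14 -0.04  0.05]
```

```bash
python3 -m jog '[{"xyz":[0,-0.004,0.012],"rotation":[0,0,0]},{"xyz":[0,-0.004,0.012],"rotation":[0,0,0]},{"xyz":[0,-0.004,0.012],"rotation":[0,0,0]}]'
python3 -m jog '[{"xyz":[0,0,0],"rotation":[0,0,0]},{"xyz":[0,0,0],"rotation":[0,0,0]},{"xyz":[0,0,0],"rotation":[0,0,0]},{"xyz":[0,0,0],"rotation":[0,0,0]},{"xyz":[0,0,0],"rotation":[0,0,0]}]' 0.9 55
python3 -m jog '[{"xyz":[0,0,0],"rotation":[0,0,0]},{"xyz":[0,0,0],"rotation":[0,0,0]}]'
python3 -m jog '[{"xyz":[0,0,-0.08],"rotation":[0,0,0]},{"xyz":[0,0,-0.18],"rotation":[0,0,0]},{"xyz":[0,0,-0.35],"rotation":[0,0,0]},{"xyz":[0,0,-0.55],"rotation":[0,0,0]},{"xyz":[0,0,-0.7],"rotation":[0,0,0]}]'
python3 - <<'E'
from h import *
from st import stack
p,d,W=look("scene","g10")
S=cv2.cvtColor(p,cv2.COLOR_RGB2HSV)[...,1];stack(W,S,[.104,.052])
im=cv2.resize(p[130:300,220:400],None,fx=4,fy=3);cv2.imwrite("pics/g10z.png",im[:,:,::-1])
E
python3 goal.py 476.5 361.3 200 -8.6
```

```text
t: 17.05
eef_pos: [0.5996, 0.0055, 0.083]
eef_rot: [0.808, 0.589, 0.0, 0.0]
contact_force: [0.7, -0.9, 0.5]
width: 0.999
t: 17.47
eef_pos: [0.5997, 0.0056, 0.083]
eef_rot: [0.808, 0.589, 0.0, 0.0]
contact_force: [0.4, 1.5, 0.9]
width: 0.647
t: 17.63
eef_pos: [0.5997, 0.0056, 0.083]
eef_rot: [0.808, 0.589, 0.0, 0.0]
contact_force: [0.3, 2.5, 2.4]
width: 0.647
t: 18.05
eef_pos: [0.5992, 0.0051, 0.1897]
eef_rot: [0.808, 0.589, -0.0, 0.0]
contact_force: [-0.2, 0.4, -2.4]
width: 0.644
0.104 0 z None None
0.052 842 z 0.0522 (600.3, 5.7, 129.9, 65.4, -13.9)
t 18.1 p [600.8   5.  195.5] j [-0.05  0.08  1.33 -0.    1.72 -1.31] F [0.5 0.4 2.1] w 0.644
mm [ 300.9 -227.6   -5.8] xyz [ 2.006 -1.517 -0.039] rot [ 0.005  -0.0006 -0.103 ] deg [ 0.45 -0.05 -9.27]
```

View pics/g10z.png

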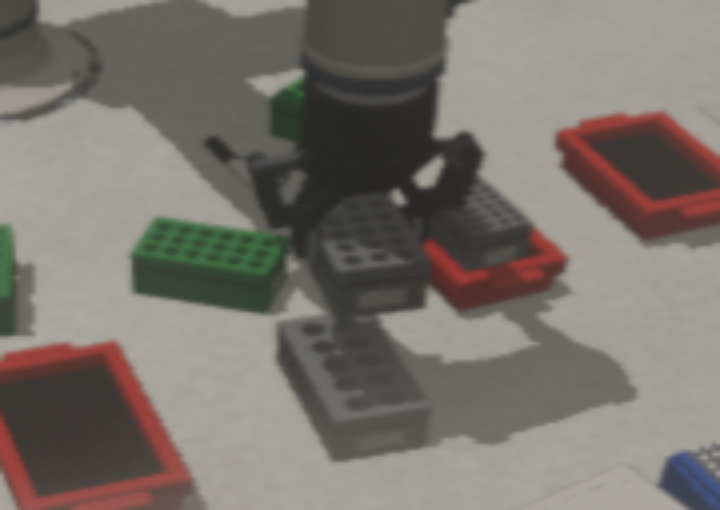

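```bash
python3 -m jog '[{"xyz":[0.12,-0.09,0],"rotation":[0,0,0]},{"xyz":[0.28,-0.21,0],"rotation":[0,0,0]},{"xyz":[0.46,-0.35,0],"rotation":[0,0,0]},{"xyz":[0.65,-0.49,0],"rotation":[0,0,0]},{"xyz":[0.84,-0.635,0],"rotation":[0,0,0]}]'
python3 -m jog '[{"xyz":[0.19,-0.144,0],"rotation":[0,0,0]},{"xyz":[0.38,-0.287,0],"rotation":[0,0,0]},{"xyz":[0.57,-0.43,0],"rotation":[0,0,-0.03]},{"xyz":[0.75,-0.567,0],"rotation":[0,0,-0.06]},{"xyz":[0.88,-0.665,0],"rotation":[0,0,-0.1]}]'
python3 goal.py 476.5 361.3 190 -8.6
```

```text
t: 18.52
eef_pos: [0.5465, 0.1552, 0.1868]
eef_rot: [0.809, 0.588, -0.001, -0.0]
contact_force: [0.6, -0.3, -3.1]
width: 0.643
t: 18.93
eef_pos: [0.4913, 0.3129, 0.1869]
eef_rot: [0.758, 0.652, -0.001, -0.0]
contact_force: [1.1, 0.0, -2.5]
width: 0.648
t 18.93 p [491.3 312.9 186.9] j [ 0.51  0.04  1.39  0.    1.72 -0.91] F [ 1.1  0.  -2.5] w 0.648
mm [ 45.6 -21.9  -3.1] xyz [ 0.304 -0.146 -0.021] rot [-0.0011  0.0004 -0.0004] deg [-0.1   0.04 -0.04]
```

```bash
python3 -m jog '[{"xyz":[0.15,-0.07,0],"rotation":[0,0,0]},{"xyz":[0.27,-0.13,0.05],"rotation":[0,0,0]},{"xyz":[0.304,-0.146,0.2],"rotation":[0,0,0]},{"xyz":[0.304,-0.146,0.38],"rotation":[0,0,0]},{"xyz":[0.304,-0.146,0.5],"rotation":[0,0,0]}]'
python3 -m jog '[{"xyz":[0,0,0],"rotation":[0,0,0]},{"xyz":[0,0,0],"rotation":[0,0,0]},{"xyz":[0,0,0],"rotation":[0,0,0]},{"xyz":[0,0,0],"rotation":[0,0,0]}]'
python3 - <<'E'
from h import *
for n in("top","scene"):
    p,d,W=look(n,"g11"+n)
    y0,x0=(150,80) if n=="top" else(110,320)
    cv2.imwrite("pics/g11z%s.png"%n,cv2.resize(p[y0:y0+120,x0:x0+120],None,fx=5,fy=5)[:,:,::-1])
E
python3 goal.py 476.5 361.3 63 -8.6
```

```text
t: 19.35
eef_pos: [0.4771, 0.3591, 0.1094]
eef_rot: [0.759, 0.651, -0.002, 0.0]
contact_force: [-0.8, -0.5, -3.9]
width: 0.646
t: 19.68
eef_pos: [0.4793, 0.3595, 0.1149]
eef_rot: [0.76, 0.65, 0.002, 0.0]
contact_force: [-0.2, 0.1, -2.4]
width: 0.647
t 19.78 p [479.2 359.5 114.8] j [ 0.59  0.1   1.45 -0.    1.59 -0.83] F [ 0.4  0.2 -2.8] w 0.642
mm [ 1.2 -3.1 51.8] xyz [ 0.008 -0.02   0.345] rot [ 0.0015 -0.0013 -0.003 ] deg [ 0.14 -0.12 -0.27]
```

View pics/g11zscene.png

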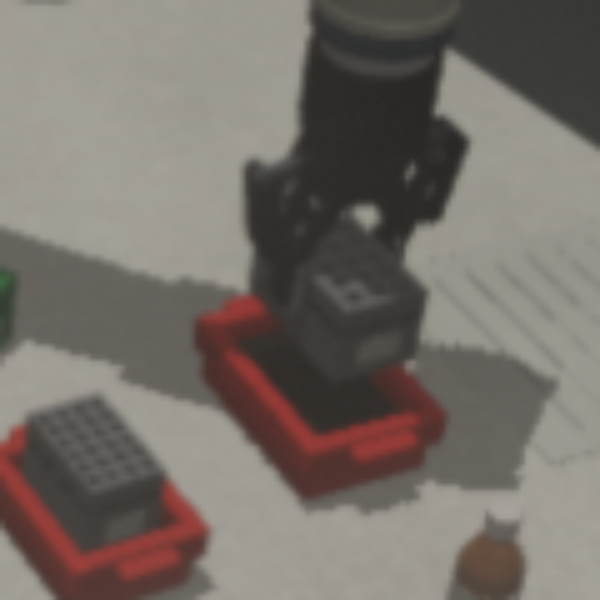

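View pics/g11ztop.png

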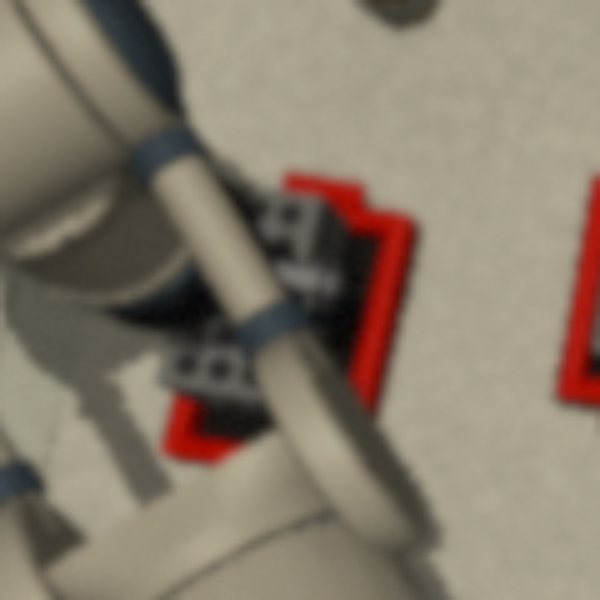

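```bash
python3 -m jog '[{"xyz":[0.008,-0.018,0.08],"rotation":[0,0,-0.003]},{"xyz":[0.008,-0.018,0.16],"rotation":[0,0,-0.003]},{"xyz":[0.008,-0.018,0.25],"rotation":[0,0,-0.003]},{"xyz":[0.008,-0.018,0.3],"rotation":[0,0,-0.003]},{"xyz":[0.008,-0.018,0.3],"rotation":[0,0,-0.003]}]'
python3 -m jog '[{"xyz":[0,0,0.005],"rotation":[0,0,0]},{"xyz":[0,0,0.01],"rotation":[0,0,0]},{"xyz":[0,0,0.02],"rotation":[0,0,0]},{"xyz":[0,0,0.03],"rotation":[0,0,0]}]'
python3 goal.py 476.5 361.3 63 -8.6
```

```text
t: 20.2
eef_pos: [0.4746, 0.36, 0.0643]
eef_rot: [0.758, 0.652, -0.002, -0.0]
contact_force: [0.0, 0.2, -3.4]
width: 0.648
t: 20.53
eef_pos: [0.4761, 0.361, 0.0636]
eef_rot: [0.758, 0.652, 0.0, 0.0]
contact_force: [0.0, -1.1, -1.9]
width: 0.648
t 20.53 p [476.1 361.   63.6] j [ 0.59  0.12  1.52 -0.    1.5  -0.83] F [ 0.  -1.1 -1.9] w 0.648
mm [0.4 0.3 0.6] xyz [0.003 0.002 0.004] rot [ 0.0004 -0.0004  0.0002] deg [ 0.04 -0.03  0.02]
```

```bash
python3 -m jog '[{"xyz":[0,0,0.005],"rotation":[0,0,0]},{"xyz":[0,0,0.008],"rotation":[0,0,0]},{"xyz":[0,0,0.008],"rotation":[0,0,0]}]'
python3 goal.py 476.5 361.3 63 -8.6
```

```text
t: 20.78
eef_pos: [0.4761, 0.3609, 0.063]
eef_rot: [0.758, 0.652, 0.0, 0.0]
contact_force: [-1.5, -1.3, 2.9]
width: 0.648
t 20.78 p [476.1 360.9  63. ] j [ 0.59  0.12  1.52 -0.    1.5  -0.83] F [-1.5 -1.3  2.9] w 0.648
mm [0.4 0.3 0. ] xyz [0.003 0.002 0.   ] rot [ 0.0005 -0.0004  0.0002] deg [ 0.05 -0.03  0.02]
```

Touching down (force rose by about 5 N at the predicted height). Releasing.

```bash
python3 -m jog '[{"xyz":[0,0,0],"rotation":[0,0,0]},{"xyz":[0,0,0],"rotation":[0,0,0]},{"xyz":[0,0,0],"rotation":[0,0,0]},{"xyz":[0,0,0],"rotation":[0,0,0]}]' 0
python3 -m jog '[{"xyz":[0,0,-0.1],"rotation":[0,0,0]},{"xyz":[0,0,-0.3],"rotation":[0,0,0]},{"xyz":[0,0,-0.5],"rotation":[0,0,0]},{"xyz":[0,0,-0.7],"rotation":[0,0,0]},{"xyz":[0,0,-0.75],"rotation":[0,0,0]}]'
python3 - <<'E'
from h import *
from st import stack
for n in("top","scene"):
    p,d,W=look(n,"g12"+n)
    near=np.hypot(W[...,0]-.4765,W[...,1]-.361)<.07
    S=cv2.cvtColor(p,cv2.COLOR_RGB2HSV)[...,1]
    hi=W[near&(S<80)&(abs(W[...,2]-.084)<.006)];print(n,len(hi),np.median(hi[:,2]),rect(hi[:,:2]) if len(hi)>5 else None)
    stack(W,S,[.052])
    y0,x0=(150,80) if n=="top" else(110,320)
    cv2.imwrite("pics/g12z%s.png"%n,cv2.resize(p[y0:y0+120,x0:x0+120],None,fx=5,fy=5)[:,:,::-1])
E
python3 goal.py 599.5 5.6 150 -14
```

```text
t: 21.12
eef_pos: [0.4759, 0.3609, 0.062]
eef_rot: [0.758, 0.652, 0.0, 0.0]
contact_force: [-0.1, -0.3, -0.9]
width: 0.998
t: 21.53
eef_pos: [0.4774, 0.3618, 0.1809]
eef_rot: [0.758, 0.652, 0.004, 0.001]
contact_force: [-0.1, -0.2, 1.6]
width: 0.997
top 149 0.08308891398372453 (475.0, 358.9, 99.7, 53.7, -9.9)
0.052 924 z 0.0516 (598.7, 5.6, 125.6, 64.4, -14.5)
scene 445 0.0845701591114798 (477.4, 359.8, 108.2, 62.9, -9.9)
0.052 846 z 0.0523 (600.8, 5.5, 130.9, 65.6, -14.4)
t 21.63 p [476.9 361.5 177.4] j [ 0.59  0.08  1.36  0.    1.69 -0.83] F [ 0.6  0.1 -0.7] w 0.999
mm [-333.7  174.2   26.9] xyz [-2.225  1.161  0.179] rot [ 0.0025 -0.0025  0.0602] deg [ 0.22 -0.22  5.42]
```

View pics/g12zscene.png

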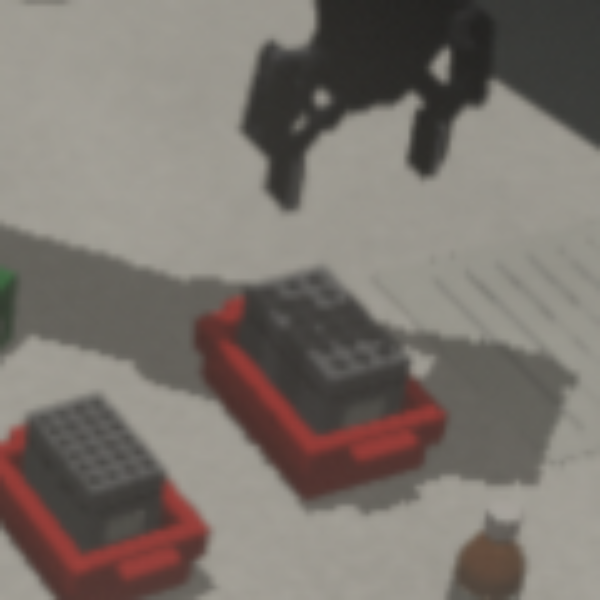

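Rack_b is in flat. Now rack_a, at (599.7, 5.6) and -14.4°.

```bash
python3 -m jog '[{"xyz":[-0.2,0.104,0],"rotation":[0,0,0]},{"xyz":[-0.44,0.23,0],"rotation":[0,0,0]},{"xyz":[-0.68,0.355,0],"rotation":[0,0,0]},{"xyz":[-0.92,0.48,0],"rotation":[0,0,0]},{"xyz":[-1,0.522,0],"rotation":[0,0,0]}]'
python3 -m jog '[{"xyz":[-0.2,0.104,0],"rotation":[0,0,0]},{"xyz":[-0.44,0.23,0],"rotation":[0,0,0]},{"xyz":[-0.68,0.355,0],"rotation":[0,0,0]},{"xyz":[-0.92,0.48,0],"rotation":[0,0,0.03]},{"xyz":[-1,0.522,0],"rotation":[0,0,0.064]}]'
python3 -m jog '[{"xyz":[0,0,0],"rotation":[0,0,0]},{"xyz":[0,0,0],"rotation":[0,0,0]}]'
python3 goal.py 599.7 5.6 90 -14.4
```

```text
t: 22.05
eef_pos: [0.5314, 0.196, 0.1717]
eef_rot: [0.759, 0.651, -0.002, 0.0]
contact_force: [-0.8, -0.0, 0.2]
width: 1.0
t: 22.47
eef_pos: [0.5863, 0.0361, 0.1717]
eef_rot: [0.792, 0.611, -0.002, -0.0]
contact_force: [-0.8, 0.7, -0.2]
width: 0.998
t: 22.63
eef_pos: [0.5855, 0.0404, 0.1722]
eef_rot: [0.79, 0.613, -0.001, -0.001]
contact_force: [-0.2, -0.9, 0.4]
width: 0.999
t 22.63 p [585.5  40.4 172.2] j [ 0.01  0.06  1.4   0.    1.69 -1.31] F [-0.2 -0.9  0.4] w 0.999
mm [-30.1  22.7  82.2] xyz [-0.201  0.151  0.548] rot [-0.0021  0.0001  0.0001] deg [-0.19  0.01  0.01]
```

```bash
python3 -m jog '[{"xyz":[-0.1,0.08,0],"rotation":[0,0,0]},{"xyz":[-0.2,0.151,0.1],"rotation":[0,0,0]},{"xyz":[-0.203,0.152,0.3],"rotation":[0,0,0]},{"xyz":[-0.203,0.152,0.5],"rotation":[0,0,0]},{"xyz":[-0.203,0.152,0.54],"rotation":[0,0,0]}]'
python3 -m jog '[{"xyz":[0,0,0],"rotation":[0,0,0]},{"xyz":[0,0,0],"rotation":[0,0,0]},{"xyz":[0,0,0],"rotation":[0,0,0]},{"xyz":[0,0,0],"rotation":[0,0,0]}]'
python3 goal.py 599.7 5.6 32 -14.4
```

```text
t: 23.05
eef_pos: [0.5972, 0.0074, 0.0864]
eef_rot: [0.789, 0.614, -0.004, -0.004]
contact_force: [-0.6, 0.2, -2.3]
width: 1.001
t: 23.38
eef_pos: [0.6016, 0.0061, 0.0961]
eef_rot: [0.79, 0.614, 0.002, 0.001]
contact_force: [0.2, 0.0, 0.4]
width: 1.0
t 23.38 p [601.6   6.1  96.1] j [-0.05  0.11  1.47  0.    1.55 -1.37] F [0.2 0.  0.4] w 1.0
mm [-1.  -2.  64.1] xyz [-0.007 -0.013  0.428] rot [ 0.0025 -0.0005  0.0012] deg [ 0.22 -0.05  0.11]
```

```bash
python3 -m jog '[{"xyz":[-0.004,-0.006,0.07],"rotation":[0,0,0]},{"xyz":[-0.004,-0.006,0.16],"rotation":[0,0,0]},{"xyz":[-0.004,-0.006,0.25],"rotation":[0,0,0]},{"xyz":[-0.004,-0.006,0.33],"rotation":[0,0,0]},{"xyz":[-0.004,-0.006,0.38],"rotation":[0,0,0]}]'
python3 -m jog '[{"xyz":[0,0,0.02],"rotation":[0,0,0]},{"xyz":[0,0,0.02],"rotation":[0,0,0]},{"xyz":[0,0,0.02],"rotation":[0,0,0]}]'
python3 goal.py 599.7 5.6 32 -14.4
```

```text
t: 23.8
eef_pos: [0.598, 0.0053, 0.033]
eef_rot: [0.79, 0.613, -0.002, -0.001]
contact_force: [-0.4, 0.6, 0.4]
width: 1.002
t: 24.05
eef_pos: [0.5996, 0.0053, 0.0335]
eef_rot: [0.79, 0.613, -0.0, -0.0]
contact_force: [-0.2, -0.2, 0.6]
width: 1.0
t 24.05 p [599.6   5.3  33.5] j [-0.05  0.15  1.54  0.    1.45 -1.37] F [-0.2 -0.2  0.6] w 1.0
mm [0.4 0.  1.5] xyz [0.002 0.    0.01 ] rot [-0.     -0.      0.0006] deg [-0.   -0.    0.05]
```

```bash
python3 -m jog '[{"xyz":[0,0,0.006],"rotation":[0,0,0]},{"xyz":[0,0,0.006],"rotation":[0,0,0]},{"xyz":[0,0,0.006],"rotation":[0,0,0]},{"xyz":[0,0,0.006],"rotation":[0,0,0]},{"xyz":[0,0,0.006],"rotation":[0,0,0]}]' 0.9 65
python3 -m jog '[{"xyz":[0,0,0],"rotation":[0,0,0]},{"xyz":[0,0,0],"rotation":[0,0,0]}]'
python3 -m jog '[{"xyz":[0,0,-0.08],"rotation":[0,0,0]},{"xyz":[0,0,-0.18],"rotation":[0,0,0]},{"xyz":[0,0,-0.35],"rotation":[0,0,0]},{"xyz":[0,0,-0.55],"rotation":[0,0,0]},{"xyz":[0,0,-0.75],"rotation":[0,0,0]}]'
python3 - <<'E'
from h import *
p,d,W=look("scene","g13")
im=cv2.resize(p[130:300,220:400],None,fx=4,fy=3);cv2.imwrite("pics/g13z.png",im[:,:,::-1])
E
python3 goal.py 565.3 -179.3 150 -11.5
```

```text
t: 24.47
eef_pos: [0.6003, 0.0054, 0.0338]
eef_rot: [0.79, 0.613, 0.001, 0.001]
contact_force: [0.7, 0.3, 4.3]
width: 0.735
t: 24.63
eef_pos: [0.6002, 0.0054, 0.0338]
eef_rot: [0.79, 0.613, 0.001, 0.001]
contact_force: [1.0, 1.3, 6.0]
width: 0.735
t: 25.05
eef_pos: [0.598, 0.0052, 0.1443]
eef_rot: [0.79, 0.613, -0.002, -0.001]
contact_force: [0.1, -0.5, -3.7]
width: 0.735
t 25.1 p [600.8   5.  153. ] j [-0.05  0.09  1.4  -0.    1.65 -1.37] F [ 2.5 -0.3  2.5] w 0.737
mm [-187.4   11.2    2.9] xyz [-1.249  0.075  0.02 ] rot [ 0.0044 -0.0005 -0.0317] deg [ 0.4  -0.05 -2.85]
```

View pics/g13z.png

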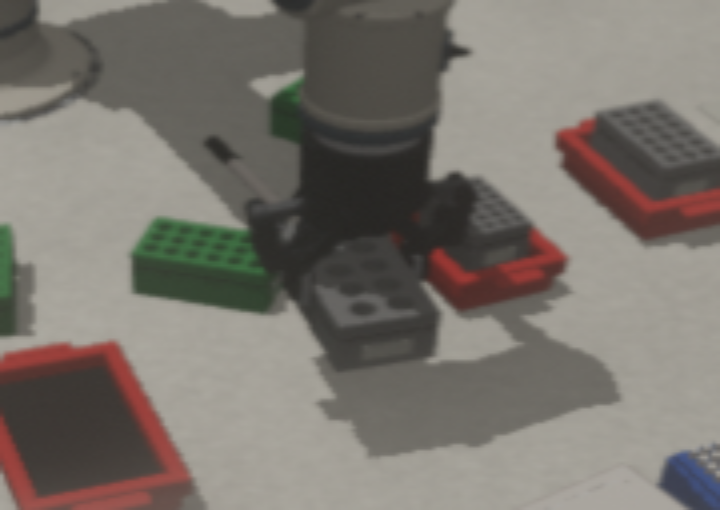

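```bash
python3 -m jog '[{"xyz":[-0.1,0.006,0],"rotation":[0,0,0]},{"xyz":[-0.25,0.015,0],"rotation":[0,0,0]},{"xyz":[-0.45,0.027,0],"rotation":[0,0,0]},{"xyz":[-0.66,0.04,0],"rotation":[0,0,0]},{"xyz":[-0.86,0.052,0],"rotation":[0,0,-0.03]}]'
python3 -m jog '[{"xyz":[-0.18,0.012,0],"rotation":[0,0,0]},{"xyz":[-0.3,0.018,0],"rotation":[0,0,0]},{"xyz":[-0.36,0.02,0],"rotation":[0,0,0]},{"xyz":[-0.36,0.02,0],"rotation":[0,0,0]},{"xyz":[-0.36,0.02,0],"rotation":[0,0,0]}]'
python3 -m jog '[{"xyz":[0,0,0],"rotation":[0,0,0]},{"xyz":[0,0,0],"rotation":[0,0,0]},{"xyz":[0,0,0],"rotation":[0,0,0]}]'
python3 - <<'E'
from h import *
for n in("top","scene"):
    p,d,W=look(n,"g14"+n)
    y0,x0=(130,290) if n=="top" else(190,180)
    cv2.imwrite("pics/g14z%s.png"%n,cv2.resize(p[y0:y0+120,x0:x0+120],None,fx=5,fy=5)[:,:,::-1])
E
python3 goal.py 565.3 -180 110 -11.5
```

```text
t: 25.52
eef_pos: [0.5734, -0.1232, 0.1428]
eef_rot: [0.775, 0.632, -0.002, -0.001]
contact_force: [-0.1, -0.8, -4.9]
width: 0.739
t: 25.93
eef_pos: [0.5666, -0.1748, 0.1438]
eef_rot: [0.775, 0.631, -0.0, -0.001]
contact_force: [0.4, 0.5, -3.4]
width: 0.734
t: 26.18
eef_pos: [0.5674, -0.1739, 0.145]
eef_rot: [0.775, 0.632, 0.0, -0.0]
contact_force: [0.1, 0.1, -3.5]
width: 0.737
t 26.28 p [ 567.3 -174.3  145.1] j [-0.36  0.08  1.42  0.    1.64 -1.72] F [ 0.5 -0.8 -3.1] w 0.733
mm [-6.  -0.9 35.1] xyz [-0.04  -0.006  0.234] rot [ 0.0001 -0.     -0.0008] deg [ 0.   -0.   -0.07]
```

View pics/g14zscene.png

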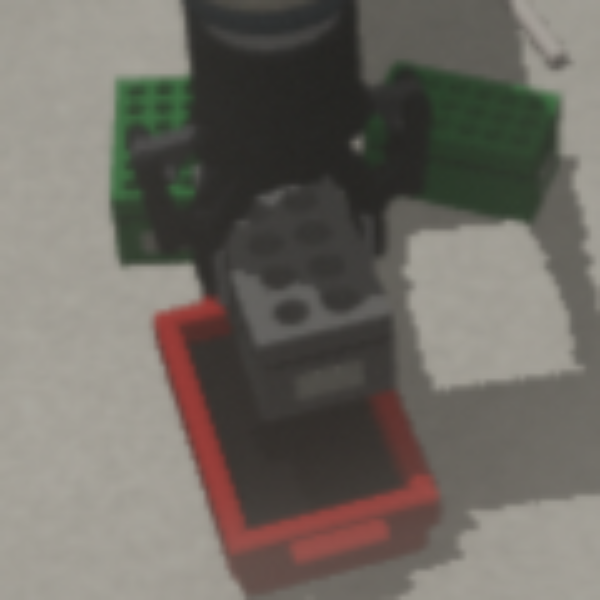

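View pics/g14ztop.png

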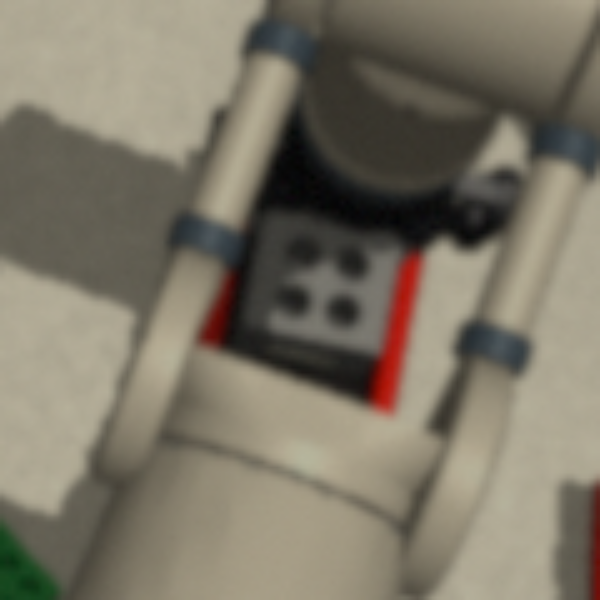

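```bash
python3 -m jog '[{"xyz":[-0.03,-0.005,0.04],"rotation":[0,0,0]},{"xyz":[-0.04,-0.007,0.12],"rotation":[0,0,0]},{"xyz":[-0.04,-0.007,0.2],"rotation":[0,0,0]},{"xyz":[-0.04,-0.007,0.25],"rotation":[0,0,0]},{"xyz":[-0.04,-0.007,0.25],"rotation":[0,0,0]}]'
python3 -m jog '[{"xyz":[0,0,0],"rotation":[0,0,0]},{"xyz":[0,0,0],"rotation":[0,0,0]},{"xyz":[0,0,0],"rotation":[0,0,0]},{"xyz":[0,0,0],"rotation":[0,0,0]},{"xyz":[0,0,0],"rotation":[0,0,0]}]'
python3 goal.py 565.3 -180 65.8 -11.5
```

```text
t: 26.7
eef_pos: [0.5632, -0.1802, 0.1035]
eef_rot: [0.775, 0.632, -0.001, -0.003]
contact_force: [-0.0, -0.5, -5.2]
width: 0.74
t: 27.12
eef_pos: [0.5652, -0.1809, 0.1083]
eef_rot: [0.775, 0.632, 0.0, 0.001]
contact_force: [-0.6, 0.5, -5.0]
width: 0.735
t 27.12 p [ 565.2 -180.9  108.3] j [-0.37  0.09  1.48  0.    1.58 -1.73] F [-0.6  0.5 -5. ] w 0.735
mm [ 0.9 -0.2 42.5] xyz [ 0.006 -0.001  0.283] rot [ 0.0008  0.0001 -0.0015] deg [ 0.07  0.01 -0.14]
```

```bash
python3 -m jog '[{"xyz":[0.005,0,0.05],"rotation":[0,0,0]},{"xyz":[0.005,0,0.12],"rotation":[0,0,0]},{"xyz":[0.005,0,0.18],"rotation":[0,0,0]},{"xyz":[0.005,0,0.22],"rotation":[0,0,0]},{"xyz":[0.005,0,0.24],"rotation":[0,0,0]}]'
python3 -m jog '[{"xyz":[0,0,0],"rotation":[0,0,0]},{"xyz":[0,0,0.01],"rotation":[0,0,0]},{"xyz":[0,0,0.02],"rotation":[0,0,0]},{"xyz":[0,0,0.02],"rotation":[0,0,0]},{"xyz":[0,0,0.02],"rotation":[0,0,0]}]'
python3 goal.py 565.3 -180 65.8 -11.5
```

```text
t: 27.53
eef_pos: [0.564, -0.1796, 0.069]
eef_rot: [0.775, 0.632, -0.001, -0.002]
contact_force: [-0.5, 0.2, -3.6]
width: 0.734
t: 27.95
eef_pos: [0.5652, -0.1801, 0.0689]
eef_rot: [0.775, 0.632, 0.0, 0.0]
contact_force: [-0.5, 0.4, -4.4]
width: 0.735
t 27.95 p [ 565.2 -180.1   68.9] j [-0.37  0.11  1.52 -0.    1.51 -1.73] F [-0.5  0.4 -4.4] w 0.735
mm [0.1 0.  3.1] xyz [0.001 0.    0.021] rot [ 0.0004  0.0001 -0.0016] deg [ 0.03  0.01 -0.14]
```

```bash
python3 -m jog '[{"xyz":[0,0,0.006],"rotation":[0,0,0]},{"xyz":[0,0,0.012],"rotation":[0,0,0]},{"xyz":[0,0,0.018],"rotation":[0,0,0]},{"xyz":[0,0,0.024],"rotation":[0,0,0]},{"xyz":[0,0,0.024],"rotation":[0,0,0]}]'
python3 goal.py 565.3 -180 65.8 -11.5
```

```text
t: 28.37
eef_pos: [0.5651, -0.1801, 0.0659]
eef_rot: [0.775, 0.632, 0.0, 0.0]
contact_force: [-3.0, 0.4, 1.6]
width: 0.735
t 28.37 p [ 565.1 -180.1   65.9] j [-0.37  0.11  1.53  0.    1.5  -1.73] F [-3.   0.4  1.6] w 0.735
mm [0.1 0.1 0.1] xyz [0.001 0.001 0.   ] rot [ 0.0003  0.     -0.0015] deg [ 0.03  0.   -0.14]
```

Rack_a is on the floor: TCP 65.9 mm against 65.8 expected, force up by about 6 N. Releasing.

```bash
python3 -m jog '[{"xyz":[0,0,0],"rotation":[0,0,0]},{"xyz":[0,0,0],"rotation":[0,0,0]},{"xyz":[0,0,0],"rotation":[0,0,0]},{"xyz":[0,0,0],"rotation":[0,0,0]}]' 0
python3 -m jog '[{"xyz":[0,0,-0.1],"rotation":[0,0,0]},{"xyz":[0,0,-0.3],"rotation":[0,0,0]},{"xyz":[0,0,-0.55],"rotation":[0,0,0]},{"xyz":[0,0,-0.8],"rotation":[0,0,0]},{"xyz":[0,0,-1],"rotation":[0,0,0]}]'
python3 goal.py 440 0 240 -11.5
```

```text
t: 28.7
eef_pos: [0.5653, -0.1801, 0.0653]
eef_rot: [0.775, 0.632, 0.0, 0.0]
contact_force: [-0.3, 0.3, -0.1]
width: 1.004
t: 29.12
eef_pos: [0.5653, -0.1801, 0.2183]
eef_rot: [0.775, 0.632, 0.001, 0.001]
contact_force: [0.7, -0.8, -0.7]
width: 1.004
t 29.12 p [ 565.3 -180.1  218.3] j [-0.37  0.07  1.3   0.    1.77 -1.73] F [ 0.7 -0.8 -0.7] w 1.004
mm [ 151.1 -159.   -22.2] xyz [ 1.008 -1.06  -0.148] rot [ 0.0018  0.0003 -0.0016] deg [ 0.16  0.03 -0.14]
```

Moving the arm clear for a final check from both cameras.

```bash
python3 -m jog '[{"xyz":[0.2,-0.2,-0.05],"rotation":[0,0,0]},{"xyz":[0.4,-0.4,-0.1],"rotation":[0,0,0]},{"xyz":[0.6,-0.6,-0.15],"rotation":[0,0,0]},{"xyz":[0.8,-0.8,-0.15],"rotation":[0,0,0]},{"xyz":[0.95,-0.95,-0.15],"rotation":[0,0,0]}]'
python3 -m jog '[{"xyz":[0,0,0],"rotation":[0,0,0]},{"xyz":[0,0,0],"rotation":[0,0,0]},{"xyz":[0,0,0],"rotation":[0,0,0]},{"xyz":[0,0,0],"rotation":[0,0,0]}]'
python3 - <<'E'
from h import *
T={"a":(.5653,-.18),"b":(.4765,.361),"c":(.4985,.175),"d":(.417,-.36)}
for n in("top","scene"):
    p,d,W=look(n,"fin_"+n)
    H,S,V=[cv2.cvtColor(p,cv2.COLOR_RGB2HSV)[...,i].astype(int) for i in range(3)]
    for k,c in T.items():
        near=np.hypot(W[...,0]-c[0],W[...,1]-c[1])<.09
        hi=W[near&(S<90)&(abs(W[...,2]-.084)<.005)];r=W[near&(S>140)&((H<8)|(H>172))&(W[...,2]>.044)&(W[...,2]<.056)]
        # tilt: plane fit
        if len(hi)>30:
            A=np.c_[hi[:,:2]-hi[:,:2].mean(0),np.ones(len(hi))];q=np.linalg.lstsq(A,hi[:,2],rcond=None)[0]
            print(n,k,"top z",hi[:,2].mean().round(4),"tilt deg",np.degrees(np.hypot(*q[:2])).round(2),rect(hi[:,:2]),"tub",rect(r[:,:2]) if len(r)>10 else None)
    for k,c,h in(("bottle",(.667,.325),.095),("jar",(.669,-.323),.062)):
        Q=W[(np.hypot(W[...,0]-c[0],W[...,1]-c[1])<.045)&(W[...,2]>.03)];print(n,k,rect(Q[:,:2]),"zmax",np.percentile(Q[:,2],97).round(3))
print(robot.state()["t"],robot.state()["contact_force"].round(2))
E
```

```text
t: 29.53
eef_pos: [0.4532, -0.0102, 0.2385]
eef_rot: [0.775, 0.632, 0.001, 0.001]
contact_force: [0.5, 0.6, 0.5]
width: 0.996
t: 29.87
eef_pos: [0.4547, -0.0124, 0.2374]
eef_rot: [0.775, 0.631, -0.0, 0.0]
contact_force: [0.7, -0.4, -0.5]
width: 1.003
top a top z 0.0837 tilt deg 0.38 (563.1, -179.5, 124.9, 64.2, -11.6) tub (565.1, -179.0, 178.2, 104.4, -11.5)
top b top z 0.0835 tilt deg 0.36 (475.4, 360.0, 99.8, 56.1, -7.6) tub (474.2, 360.2, 163.0, 98.2, -9.0)
top c top z 0.0834 tilt deg 0.46 (496.4, 174.8, 76.8, 48.2, -6.4) tub (496.5, 175.3, 139.1, 88.5, -6.2)
top d top z 0.0837 tilt deg 0.39 (416.3, -359.0, 51.6, 39.5, -2.7) tub (415.5, -357.9, 115.2, 79.6, -4.4)
top bottle (663.4, 323.0, 37.6, 31.5, -56.4) zmax 0.096
top jar (666.5, -322.2, 50.2, 48.9, 11.1) zmax 0.066
scene a top z 0.0843 tilt deg 0.22 (565.8, -180.6, 128.4, 63.8, -11.7) tub (557.8, -179.5, 138.7, 101.7, -10.8)
scene b top z 0.0845 tilt deg 0.69 (477.0, 359.0, 106.5, 60.8, -7.8) tub (482.1, 358.0, 152.7, 94.1, -9.9)
scene c top z 0.0845 tilt deg 0.08 (498.2, 174.1, 81.2, 50.8, -7.2) tub (501.2, 172.8, 137.7, 81.3, -5.3)
scene d top z 0.0838 tilt deg 0.71 (417.8, -360.3, 55.9, 38.5, -3.6) tub (425.8, -360.6, 101.6, 78.4, -4.3)
scene bottle (672.9, 318.0, 38.4, 28.4, 41.0) zmax 0.097
scene jar (671.9, -325.3, 48.3, 47.6, 29.7) zmax 0.065
29.9667 [0.3  0.21 0.33]
```

View pics/fin_scene.png

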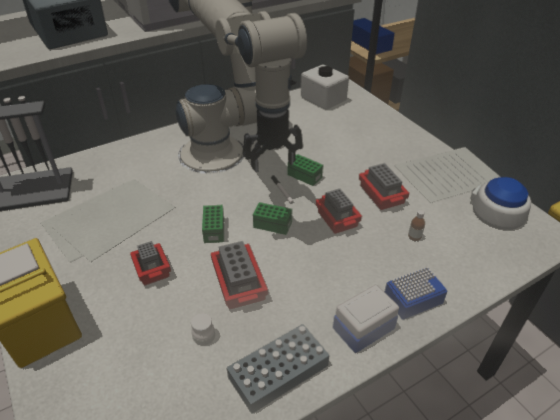

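View pics/fin_top.png

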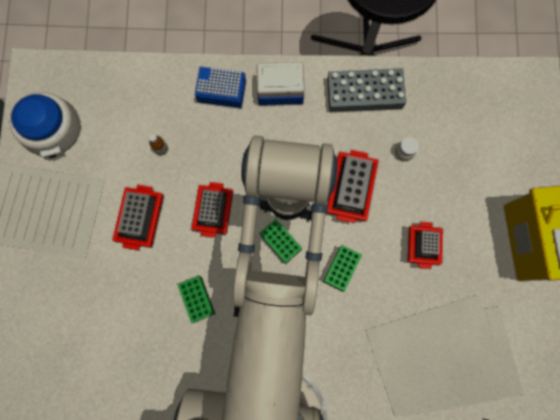

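All four racks sit in their tubs with tops at 83–85 mm (84 expected). The bottle in the top view at (157,145) and the jar at (407,149) have not moved, and the gripper is clear.

```bash
python3 -c "
from rig import robot
print(robot.sign_off())"
```

```text
the job is handed in; nothing more can be done
None
```

I unstacked the racks in order (d, c, b, a) and lowered each one onto the floor of its own tub before opening the jaws. I handed the job in at about 30 s of robot time, well inside the 99 s limit.

**Last checks, both cameras:**
- **Height and tilt:** all four rack tops are at 83.4–84.5 mm, against 84 mm expected. Fitted tilt is under 0.8°, which is about the noise of the measurement.
- **Centring:** in the top view, each rack is within about 2 mm of its tub's centre and lined up within about 2° of its tub.
- **Touchdown:** each rack met the floor within about 0.2 mm of the predicted height, with the force changing by only about 5–9 N.
- **Bystanders:** the bottle and jar stand where they were, and the green look-alikes were not touched.
- **Arm:** the gripper was open, clear and reading no contact force.

**Disagreements:**
- **Between cameras:** they differ by about 2–3 mm in x, roughly the stated calibration error. I used the average of the two.
- **Tub outlines in the scene view:** the final outlines were partly hidden by the racks. Their centres were up to about 9 mm off, so I did not rely on them.

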